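# Tighten the hall ledge's screw eye with a dowel, then load the ledge

## Robot

A 7-joint arm with a two-finger parallel gripper is mounted at the origin on the work surface. World frame = base frame: x ahead of the robot, y to its left, z up, the work surface at z = 0. Lengths are in m, angles in rad, forces in N, time in s.
With the tool pointing down it reaches from about 0.35 to 0.9 m from the base axis. Payload 8.1 kg.
Tool frame: the origin (TCP) lies at the centre of the arm's flange, where the gripper is bolted on; the fingertips stand 178 mm ahead of it and the grasp point (between the pads) lies 159 mm ahead of it; z points along the fingers, y is the direction in which the jaws open and shut (so a half turn about z gives the same grasp; the last joint's range is limited). The gripper opens to 92 mm and grips with 3 to 60 N. Pads are 19 mm wide; open, the fingers measure 130 mm over their backs; the gripper's body (75 mm by 190 mm) begins 47 mm behind the grasp point.
Start: joints at [-1.434, 0.434, 0.025, 1.573, -0.012, 1.134, -0.075], TCP at [0.148, 0.607, 0.405] pointing down, gripper open.
Joint ranges: [-2.62, 2.62], [-0.44, 2.09], [-1.27, 1.32], [0.08, 2.57], [-1.32, 4.46], [0.12, 2], [-2.74, 2.74]. Speed limits (rad/s): [2.22, 2.22, 3.01, 3.01, 3.14, 3.14, 3.14].

## Interface

Orientations are given as a rotation vector (axis times angle).
In Python, from cell import arm gives the robot as it stands. The module is installed in compiled form; this text tells all that it offers.
- The arm moves only by the tool move_arm, never from a script. Its argument "steps" is a list of rows, each a list of 4 numbers: the shift along the tool's x, y, z in mm, then the turn about the tool's z in rad. In form: [[x, y, z, twist], ...]. A call has 1 to 20 rows; each row is the pose to reach, as a shift and turn from the pose commanded when the call began, along the tool's axes at that moment; what a row does not reach only later rows make up. A row lasts 1/8 s, in which the tool goes at most 62.5 mm and 10.7 degrees, less where a joint would pass 70% of its speed; a pose out of reach is approached as far as the arm can. A call with a gripper value outside its range is refused whole. "grip" is the finger opening in mm, from 0 to 91.8, set as the call begins (left out, the last holds). The fingers move at their own pace and stop on an object; "grip_force" is the grip in N (left out, the last holds). Time passes only in rows, so rows that repeat a pose let the fingers close. It gives the time, the measured TCP pose, the force and the opening at its end, in the units of the state.
- arm.observe(): the state, without advancing time (a new reading comes with each control period).
- arm.get_image(name): name is "scene" or "top" or "wrist"; returns the picture (420x560x3 uint8, red, green, blue); there is no depth.
- arm.camera_info(name): a dict with "mtx" (3x3 intrinsics, pixels), "pose" (4x4, takes a point from camera to world coordinates); the wrist camera has in their place "T_tool_cam" (4x4, takes a point from camera to tool coordinates, whose origin is the TCP and whose axes are the flange's). Camera axes: x right, y down, z forward; pixel columns grow to the right and rows downward; lengths in m; the calibration is good to about 2 mm. A picture is of the moment at which its call begins: read the wrist's pose just before it. camera_info takes no time and is no camera call.
- arm.sign_off(): hands the job in, once; it reports no verdict.
The state is a dict: "clock": time; "joints": joint angles; "dq": joint speeds; "joint_efforts": joint torques, N m; "position": TCP position; "ee_rot": TCP orientation; "force": force on the tool from outside, world axes, zero at the start; "ft_torque": the same for the moment, N m; "width": opening from 0.0 (shut) to 1.0 (fully open).
Only numpy, scipy, OpenCV 4.12 (cv2) and the standard library are available. Lean on these libraries where they do the work, as an engineer would, in place of code of your own. Each camera call takes 0.05 s, during which the arm holds its last target.

## Task

The narrow cherry ledge must be locked before it is loaded: slide the square-handled dowel peg through the loop of its screw eye and turn the eye clockwise (seen from above) with it until it stops fully home, without touching the eye with the fingers. Then draw the peg out again, lay it back on its cork mat, and set every one of the hall things lying in front of the ledge (car key, ice scraper, bottle opener and glass ring bowl, those that are there) on the narrow ledge, long things flat along its length and centred on its width, the bowl upright. Put nothing on the ledge before the eye is home, leave the eye tight, and leave everything else where it stands.

Things in the scene. Friction and masses are not known exactly. Their poses are not given: they have to be found in the camera images.
- eye (a joint): turn of the steel screw eye about its vertical axis, rad; grows clockwise seen from above; starts between 0.5 and 1.0, hard stop (fully home) at 2.0; stays where it is left; needs about 0.08 N m. It does not sink as it turns. At home the plane of the loop lies along the ledge.
- loop: round steel loop at the top of the screw eye, turns with it; origin at the centre of the loop, 78 mm above the table. x axis = axis of the hole (level), z up. Inner opening about 22 mm, wire 8 mm thick, outside 39 mm. At joint eye = q the x axis has a yaw 2.0 - q counter-clockwise of the ledge's x axis. A 15 mm dowel in it has about 0.5 rad of slack either way before it drives the loop. The eye stands on a 60 mm square wooden block whose top is 42 mm above the table.
- peg: cherry dowel peg, 190 mm long, 90 g: a square handle 80 x 28 x 28 mm, and a round dowel 15 mm thick and 110 mm long with a round end standing out of the middle of the handle's +x face. Origin in the centre of the handle's underside; x along the dowel, z up. Starts on the cork mat; stable lying on its handle.
- peg_grip (a point): centre of the peg's handle, on the dowel's axis
- peg_neck (a point): on the dowel's axis, 40 mm from the handle's centre, where the dowel leaves the handle
- peg_tip (a point): end of the dowel, 150 mm from the handle's centre
- mat: cork mat 260 (x) x 140 (y) x 6 mm, fixed on the table to the right; origin in the centre of its underside
- ledge: narrow cherry ledge, a fixed flat bar 50 mm (x) by 390 mm (y), no rim; origin in the centre of its top face, which is 60 mm above the table; x axis across (away from the robot), y along it. Sides below it are narrower or flush.
- key: car key 98 x 36 x 16 mm, 70 g (may be absent); origin under its middle; black fob, 58 x 36 x 16, from x = -49 to 9 mm, flat steel blade 10 mm wide to x = 49. Grip the fob at x = -20 mm across y.
- scraper: plastic ice scraper 120 mm long, 80 g (may be absent); origin under its middle; grey handle 26 wide, 18 high, from x = -60 to 15 mm, white blade 46 wide, 14 thick to x = 60. Grip the handle at x = -10 mm across y.
- opener: flat steel bottle opener 120 mm long, 10 thick, 100 g (may be absent); origin under its middle; shaft 20 wide from x = -60 to 16 mm, open frame 36 wide to x = 58. Grip the shaft at x = -5 mm across y.
- bowl: small glass ring bowl, 64 mm across, 36 high, foot 48 across, 120 g (may be absent); origin under its middle, z up. It can be gripped across its outside.
- tin: bystander: shoe polish tin, 60 mm across, 26 high
- case: bystander: spectacle case 150 x 60 x 45 mm
- brush: bystander: brush, lying to the right of the mat
- candle: bystander: jar with wooden cap, 85 high, beyond the ledge
- mug: bystander: mug 90 high, beyond the screw eye
- book: bystander: book 130 x 190 x 22 mm beyond the ledge
- led_tip (a point): bystander: tip of the toggle of the LED strip's switch, on a block at the back right
Things that resemble listed ones, but are neither listed nor needed, are in the scene too. What is shaped like the bowl but orange is not meant. Several things look just like the key: the one meant starts farthest from the robot's base.

How it is judged:
By the outcome, as a careful person would: the job done as asked, in the order asked, and still so for the second after the job is handed in, with the robot touching nothing.
Of key, scraper, opener, bowl only 2 to 3 are there at a start; the rules pass over those that are not, and their reading is None.
At some moment in a run one of peg may be knocked a few centimetres aside while the robot is not near it.
It also fails if it takes over 210 s, if anything falls off the work surface, if the arm or the gripper's body presses on something with over 40 N, if the wrist force passes 120 N, or if a joint passes its speed limit or range.

## Working session

There is one attempt and no reset: what is moved stays moved. The work goes in short steps, Python scripts to look and compute and a tool call to move; the robot and the scene stay as the last step left them, time stands still between calls to the robot, and variables do not carry over. Pictures are saved under pics/ and viewed, and the job is handed in when it is done.

Besides the shell and the picture viewer there is one more tool, called in YAML: its name, and indented under it one key for each argument. move_arm: Moves the arm, as the interface text tells. Its arguments: {"type":"object","properties":{"steps":{"type":"array"},"grip":{"type":"number"},"grip_force":{"type":"number"}},"required":["steps"]}

```bash
mkdir -p pics; ls; python3 - <<'E'
from cell import arm
import cv2,numpy as np
np.set_printoptions(precision=4,suppress=True)
s=arm.observe();print(s)
for n in("scene","top","wrist"):
    im=arm.get_image(n);cv2.imwrite(f"pics/{n}0.png",im[:,:,::-1]);print(n,arm.camera_info(n))
E
```

```text
pics
{'clock': 0.0, 'joints': array([-1.4336,  0.4352,  0.025 ,  1.5741, -0.0116,  1.134 , -0.0751]), 'dq': array([-0.0003, -0.001 , -0.0016, -0.    , -0.0014,  0.0019, -0.0007]), 'joint_efforts': array([  0.0009, -66.7853,   0.9854, -31.4458,  -0.0604,   0.0428,
         0.0002]), 'position': array([0.1484, 0.6069, 0.4039]), 'ee_rot': array([-0.3758, -3.119 ,  0.0026]), 'force': array([-0.5088, -0.1497, -0.0898]), 'ft_torque': array([ 0.0149,  0.001 , -0.0552]), 'width': 0.999019895753438}
scene {'mtx': array([[439.8661,   0.    , 275.3042],
       [  0.    , 439.8661, 207.9164],
       [  0.    ,   0.    ,   1.    ]]), 'pose': array([[-0.8182,  0.4754, -0.3232,  0.9487],
       [ 0.5748,  0.6864, -0.4455,  0.5762],
       [ 0.0101, -0.5503, -0.8349,  1.1387],
       [ 0.    ,  0.    ,  0.    ,  1.    ]])}
top {'mtx': array([[492.6218,   0.    , 283.8152],
       [  0.    , 492.6218, 210.5044],
       [  0.    ,   0.    ,   1.    ]]), 'pose': array([[ 0.0215, -0.9844,  0.1746,  0.3051],
       [-0.9996, -0.0247, -0.0165,  0.0251],
       [ 0.0206, -0.1742, -0.9845,  1.4788],
       [ 0.    ,  0.    ,  0.    ,  1.    ]])}
wrist {'mtx': array([[289.754 ,   0.    , 276.1946],
       [  0.    , 289.754 , 217.3939],
       [  0.    ,   0.    ,   1.    ]]), 'T_tool_cam': array([[ 0.0002, -0.9551, -0.2963,  0.0799],
       [ 1.    ,  0.0001,  0.0004,  0.0016],
       [-0.0004, -0.2963,  0.9551,  0.0195],
       [ 0.    ,  0.    ,  0.    ,  1.    ]])}
```

View pics/top0.png

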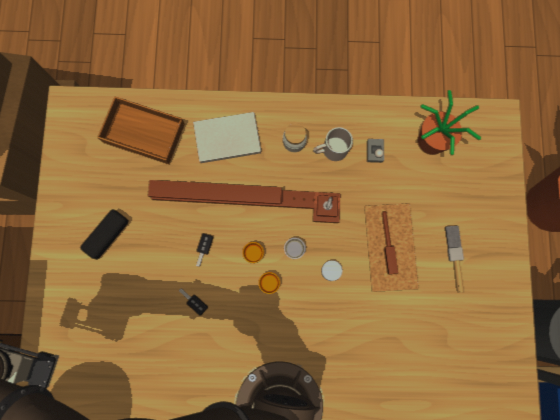

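View pics/scene0.png

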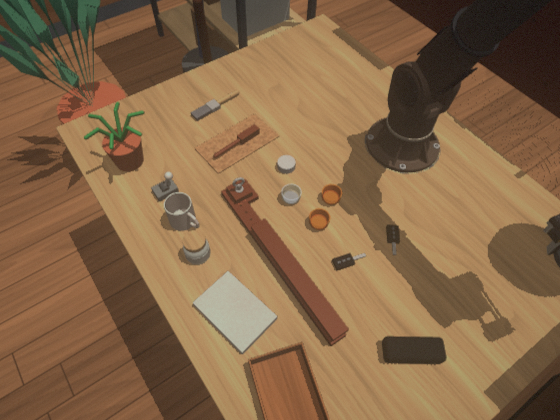

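View pics/wrist0.png

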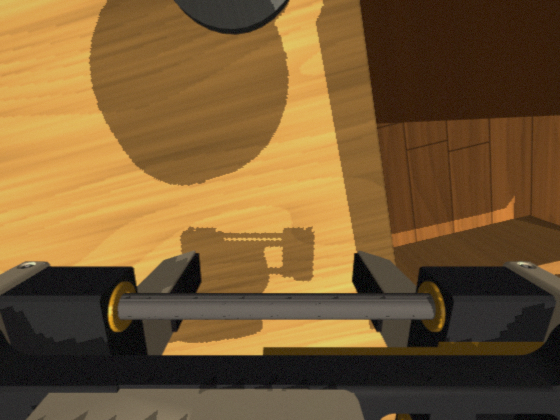

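The top view shows the ledge from (150,190) to (283,195) and the eye block at (327,207). The peg is on the mat at about (390,245), the far key at (205,243) and the glass bowl at (295,247). The second key at (195,303), the tin at (332,270) and the orange bowls are decoys or bystanders. I see no scraper or opener. Next I'll zoom in and measure.

```bash
cat > h.py <<'E'
from cell import arm
import cv2,numpy as np
from scipy.spatial.transform import Rotation as R
np.set_printoptions(precision=4,suppress=True)
def pose():
    s=arm.observe();T=np.eye(4);T[:3,:3]=R.from_rotvec(s['ee_rot']).as_matrix();T[:3,3]=s['position'];return T
def cam(n,T=None):
    i=arm.camera_info(n)
    return i['mtx'],(i['pose'] if n!='wrist' else T@i['T_tool_cam'])
def ray(c,uv):
    K,P=c;uv=np.atleast_2d(np.array(uv,float))
    d=np.c_[uv,np.ones(len(uv))]@np.linalg.inv(K).T@P[:3,:3].T
    return P[:3,3],d
def pt(c,uv,z):
    o,d=ray(c,uv);return o+d*((z-o[2])/d[:,2])[:,None]
def proj(c,X):
    K,P=c;X=np.atleast_2d(X);x=(X-P[:3,3])@P[:3,:3];x=x@K.T;return x[:,:2]/x[:,2:]
def tri(c1,u1,c2,u2):
    o1,d1=ray(c1,u1);o2,d2=ray(c2,u2);d1=d1[0];d2=d2[0]
    A=np.c_[d1,-d2];t=np.linalg.lstsq(A,o2-o1,rcond=None)[0]
    a=o1+d1*t[0];b=o2+d2*t[1];return (a+b)/2,np.linalg.norm(a-b)
def snap(n,name):
    T=pose();im=arm.get_image(n);cv2.imwrite(f"pics/{name}.png",im[:,:,::-1]);return im,cam(n,T)
def rel(T,X,yaw=None):
    """shift in tool axes mm from TCP to X"""
    return T[:3,:3].T@(np.array(X)-T[:3,3])*1000
def crop(im,x0,y0,x1,y1,f,name):
    cv2.imwrite(f"pics/{name}.png",cv2.resize(im[y0:y1,x0:x1,::-1],None,fx=f,fy=f,interpolation=cv2.INTER_CUBIC))
E
python3 - <<'E'
from h import *
t=cv2.imread('pics/top0.png')[:,:,::-1];s=cv2.imread('pics/scene0.png')[:,:,::-1]
crop(t,140,160,340,310,4,'tc1');crop(t,300,180,480,310,4,'tc2');crop(s,180,90,380,240,4,'sc1')
print(pose())
E
```

```text
[[-0.9714  0.2376 -0.0002  0.1485]
 [ 0.2376  0.9714 -0.0013  0.6069]
 [-0.0001 -0.0013 -1.      0.4041]
 [ 0.      0.      0.      1.    ]]
```

View pics/tc1.png

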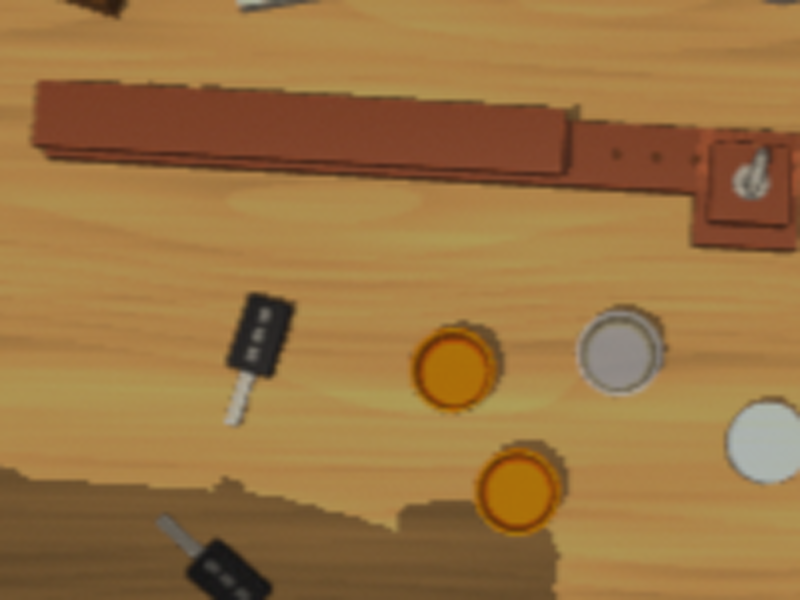

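View pics/tc2.png

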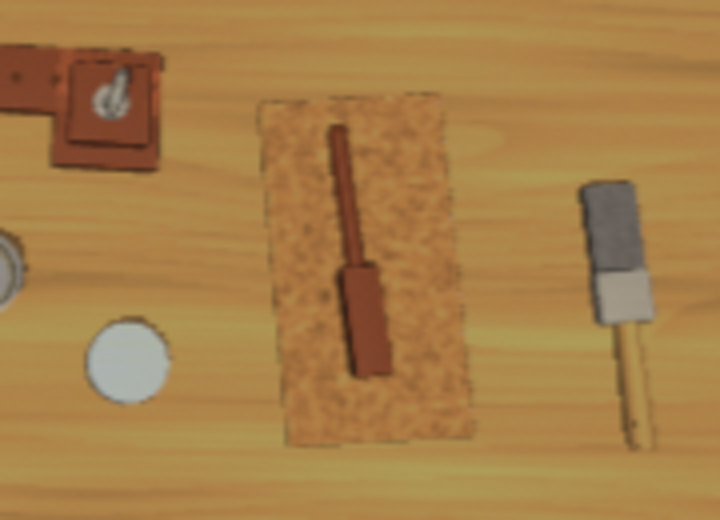

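View pics/sc1.png

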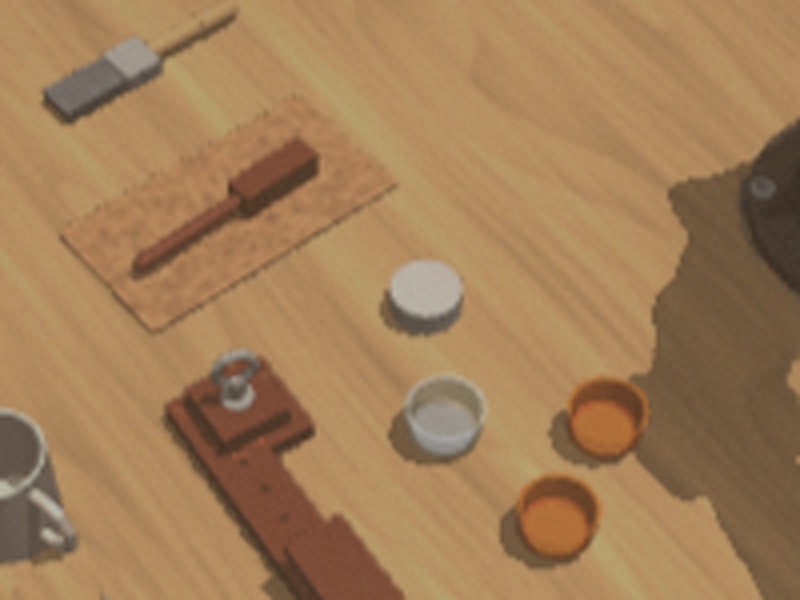

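```bash
python3 - <<'E'
from h import *
c=cam('top');s=cam('scene')
f1=lambda L:np.array(L)/4+[140,160]
f2=lambda L:np.array(L)/4+[300,180]
fs=lambda L:np.array(L)/4+[180,90]
L=pt(c,f1([(37,82),(566,108),(563,175),(33,147)]),.06);print('ledge',L,L.mean(0))
print('ledge yaw',np.arctan2(*(L[0]-L[1])[[1,0]])-np.pi/2,np.linalg.norm(L[0]-L[1]),np.linalg.norm(L[1]-L[2]))
b=pt(c,f1([(709,138),(792,143),(789,226),(706,220)]),.042);print('block',b,b.mean(0))
print('mat',pt(c,f2([(258,101),(440,93),(474,437),(287,446)]),.006))
H=pt(c,f2([(343,268),(378,263),(391,374),(354,377)]),.034);print('handle',H.mean(0))
print('tip,neck',pt(c,f2([(337,126),(361,266)]),.022))
print('key fob',pt(c,f1([(250,292),(295,303),(268,378),(227,365)]),.016), 'blade tip',pt(c,f1([(233,425)]),.01))
print('bowl',pt(c,f1([(620,350)]),.036), 'bowl scene',pt(s,fs([(445,397)]),.036))
print('eye top', tri(c,f2((125,70)),s,fs((236,356))))
print('scene eye ring c',pt(s,fs([(236,370)]),.078))
E
```

```text
ledge [[0.6364 0.3988 0.06  ]
 [0.627  0.0096 0.06  ]
 [0.5767 0.0107 0.06  ]
 [0.5876 0.3984 0.06  ]] [0.6069 0.2044 0.06  ]
ledge yaw -0.024160195633591508 0.3893199662267237 0.050357153055856356
block [[ 0.611  -0.0978  0.042 ]
 [ 0.6088 -0.1598  0.042 ]
 [ 0.5459 -0.1577  0.042 ]
 [ 0.5489 -0.0961  0.042 ]] [ 0.5786 -0.1279  0.042 ]
mat [[ 0.5888 -0.2456  0.006 ]
 [ 0.5986 -0.3854  0.006 ]
 [ 0.339  -0.4047  0.006 ]
 [ 0.3294 -0.2653  0.006 ]]
handle [ 0.4214 -0.3193  0.034 ]
tip,neck [[ 0.5681 -0.3023  0.022 ]
 [ 0.4626 -0.3187  0.022 ]]
key fob [[0.4904 0.2415 0.016 ]
 [0.483  0.2077 0.016 ]
 [0.4267 0.225  0.016 ]
 [0.4356 0.2557 0.016 ]] blade tip [[0.3918 0.25   0.01  ]]
bowl [[ 0.4515 -0.0344  0.036 ]] bowl scene [[ 0.4416 -0.0407  0.036 ]]
eye top (array([ 0.5833, -0.1261,  0.1059]), np.float64(0.017329489032148926))
scene eye ring c [[ 0.5751 -0.1265  0.078 ]]
```

move_arm:
  steps:
    - [-33, -27, 0, 0.15]
    - [-65, -54, 0, 0.3]
    - [-98, -81, 0, 0.45]
    - [-130, -108, 0, 0.6]
    - [-163, -135, 0, 0.75]
    - [-195, -162, 0, 0.9]
    - [-228, -189, 0, 1.05]
    - [-260, -216, 0, 1.2]
    - [-293, -243, 0, 1.35]
    - [-325, -270, 0, 1.5]
    - [-358, -297, 0, 1.65]
    - [-390, -324, 0, 1.8]
    - [-390, -324, 0, 1.8]

```text
clock: 1.78
position: [0.4518, 0.1968, 0.4049]
ee_rot: [2.682, 1.634, 0.001]
force: [-0.3, -0.0, 0.4]
width: 0.995
```

```bash
python3 - <<'E'
from h import *
T=pose();print(T,arm.observe()['joints'],arm.observe()['clock'])
yaw=np.arctan2(T[1,0],T[0,0]);print(yaw, 0.13-yaw)
print('to eyeview', rel(T,[0.52,-0.15,0.37]), 'peg',rel(T,[.4214,-.3193,.37]))
E
```

```text
[[ 0.4585  0.8887  0.001   0.4518]
 [ 0.8887 -0.4585 -0.0009  0.1968]
 [-0.0004  0.0013 -1.      0.4049]
 [ 0.      0.      0.      1.    ]] [-0.9851  0.2294  0.5701  1.9212 -0.1422  1.0303 -0.8298] 1.775
1.094528365614407 -0.9645283656144069
to eyeview [-276.9036  219.5711   35.2458] peg [-472.5672  209.5622   35.3042]
```

move_arm:
  steps:
    - [-40, 32, 6, 0.14]
    - [-80, 63, 12, 0.28]
    - [-120, 95, 18, 0.42]
    - [-160, 126, 24, 0.56]
    - [-200, 158, 30, 0.7]
    - [-240, 190, 35, 0.84]
    - [-277, 220, 35, 0.96]
    - [-277, 220, 35, 0.96]

```text
clock: 2.78
position: [0.5213, -0.1498, 0.3697]
ee_rot: [3.132, 0.214, -0.0]
force: [-0.9, -0.8, -0.7]
width: 1.0
```

```bash
python3 - <<'E'
from h import *
im,c=snap('wrist','w1');print(pose(),arm.observe()['joints'])
print(proj(c,[[.579,-.128,.078],[.4214,-.319,.034]]))
E
```

```text
[[ 0.9901  0.1401 -0.0007  0.5213]
 [ 0.1401 -0.9901 -0.0004 -0.1476]
 [-0.0007  0.0003 -1.      0.3694]
 [ 0.      0.      0.      1.    ]] [-0.4385  0.4185  0.8516  1.8707 -0.3668  1.0176 -0.8627]
[[262.1239 151.79  ]
 [399.931  297.9483]]
```

View pics/w1.png

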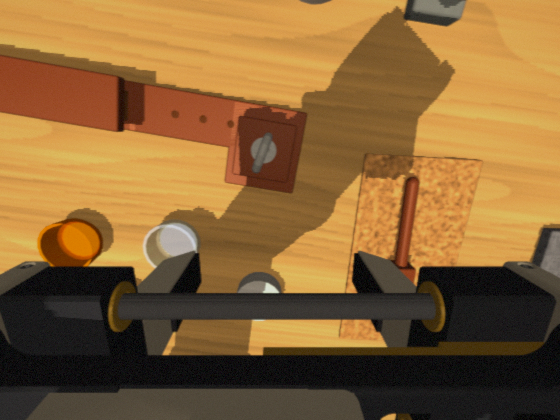

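```bash
python3 - <<'E'
from h import *
im=cv2.imread('pics/w1.png')[:,:,::-1]; crop(im,215,90,315,200,6,'w1c'); crop(im,340,150,490,290,5,'w1p')
E
```

```text
(no output)
```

View pics/w1c.png

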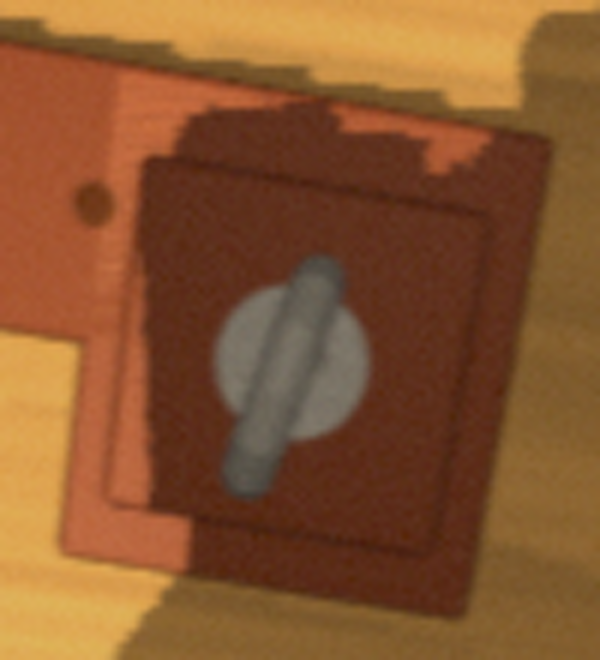

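View pics/w1p.png

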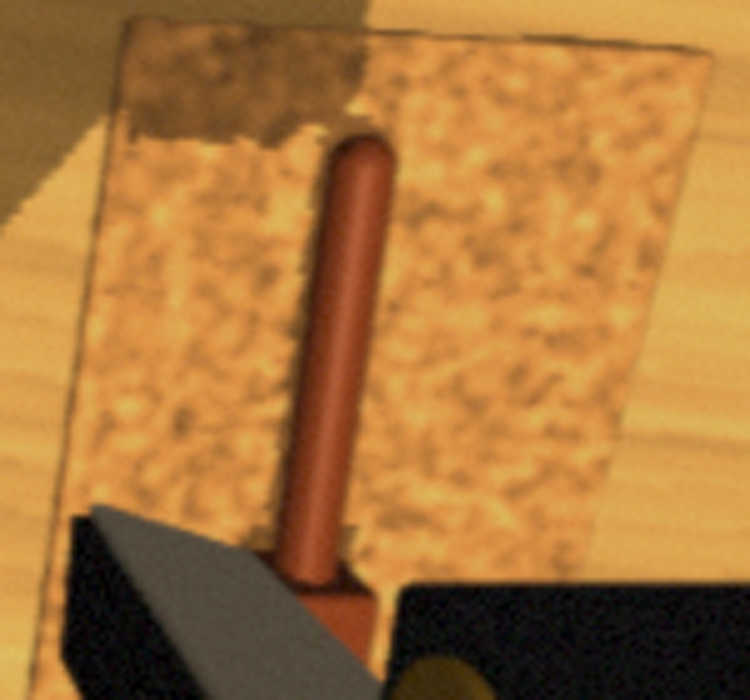

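```bash
python3 - <<'E'
from h import *
T=pose();c=cam('wrist',T)
a=np.array
e=pt(c,a([(321,274),(247,480)])/6+[215,90],.078);print(e,e.mean(0)); d=e[0]-e[1]
py=np.arctan2(d[1],d[0]);print('len',np.linalg.norm(d),'plane yaw',py,'hole yaw',py+np.pi/2)
b=pt(c,a([(146,157),(487,213),(430,553),(108,500)])/6+[215,90],.042);print(b.mean(0)); 
for i,j in((0,1),(3,2),(3,0),(2,1)):
    v=b[j]-b[i];print(np.arctan2(v[1],v[0]),np.linalg.norm(v))
p=pt(c,a([(364,140),(307,582)])/5+[340,150],.020);print(p);v=p[0]-p[1];yw=np.arctan2(v[1],v[0]);print('peg yaw',yw,np.linalg.norm(v))
g=p[0]-.15*v/np.linalg.norm(v);print('grip',g)
print('twist',-(yw-np.arctan2(T[1,0],T[0,0])),rel(T,[g[0],g[1],.30]))
E
```

```text
[[ 0.5937 -0.129   0.078 ]
 [ 0.5614 -0.1217  0.078 ]] [ 0.5776 -0.1254  0.078 ]
len 0.033064355774976385 plane yaw -0.22325964274169502 hole yaw 1.3475366840532015
[ 0.5777 -0.1253  0.042 ]
-1.5848617923199977 0.0579196125696457
-1.5943800781620152 0.05788161473290499
-0.012865952155450387 0.05804209030999154
-0.013570483740259322 0.05859298116659136
[[ 0.569  -0.2973  0.02  ]
 [ 0.4586 -0.3142  0.02  ]]
peg yaw 0.1514722069248723 0.11165619222791139
grip [ 0.4207 -0.32    0.02  ]
twist -0.01091133621808496 [-123.683   156.5973   69.5416]
```

move_arm:
  steps:
    - [-60, 55, 0, -0.01]
    - [-100, 105, 0, -0.01]
    - [-124, 156, 35, -0.01]
    - [-124, 156, 70, -0.01]
    - [-124, 156, 70, -0.01]

```text
clock: 3.45
position: [0.4196, -0.3176, 0.2975]
ee_rot: [-3.129, -0.238, 0.007]
force: [0.8, 0.3, -0.1]
width: 1.0
```

```bash
python3 - <<'E'
from h import *
im,c=snap('wrist','w2');print(pose(),arm.observe()['joints'])
print(proj(c,[[.569,-.2973,.02],[.4586,-.3142,.02]]))
E
```

```text
[[ 0.9883  0.1526 -0.0023  0.4208]
 [ 0.1526 -0.9883  0.0023 -0.3173]
 [-0.002  -0.0026 -1.      0.299 ]
 [ 0.      0.      0.      1.    ]] [-0.0233  0.4858  0.7921  1.9804 -0.4533  0.8625 -0.4021]
[[282.5734  32.8252]
 [281.7307 176.1033]]
```

View pics/w2.png

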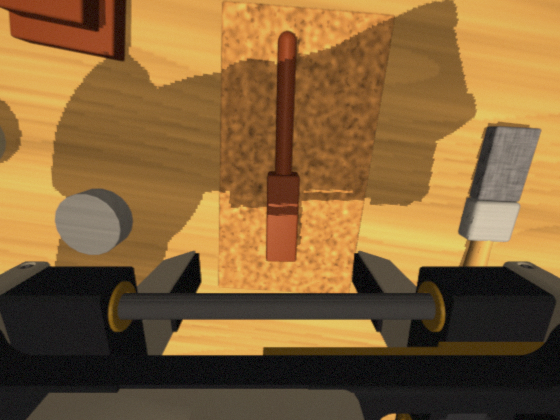

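```bash
python3 - <<'E'
from h import *
T=pose();c=cam('wrist',T);a=np.array
h=pt(c,a([(269.,174),(299,174),(297,261),(266,260)]),.034);print(h,h.mean(0))
p=pt(c,a([(288,32),(284,173)]),.02);v=p[0]-p[1];print(p,np.arctan2(v[1],v[0]),np.linalg.norm(v));v/=np.linalg.norm(v);g=p[0]-.15*v
v2=(h[0]+h[1]-h[2]-h[3]);print(np.arctan2(v2[1],v2[0]))
yw=np.arctan2(T[1,0],T[0,0])
for G in (g,h.mean(0)): print(rel(T,[*G[:2],.188]))
print(yw)
E
```

```text
[[ 0.4624 -0.3026  0.034 ]
 [ 0.4663 -0.3277  0.034 ]
 [ 0.3863 -0.3401  0.034 ]
 [ 0.3828 -0.3115  0.034 ]] [ 0.4244 -0.3205  0.034 ]
[[ 0.5724 -0.3011  0.02  ]
 [ 0.4631 -0.3157  0.02  ]] 0.1329437698763351 0.11023280256217115
0.1325348201212403
[  2.5591   4.3704 111.0011]
[  3.3431   4.0089 111.0005]
0.15317760631308172
```

move_arm:
  steps:
    - [3, 4, 40, 0.02]
    - [3, 4, 80, 0.02]
    - [3, 4, 100, 0.02]
    - [3, 4, 111, 0.02]
    - [3, 4, 111, 0.02]

```text
clock: 4.12
position: [0.4253, -0.3213, 0.1893]
ee_rot: [-3.134, -0.21, -0.001]
force: [-0.5, -0.9, 0.9]
width: 1.002
```

move_arm:
  steps:
    - [0, 0, 0, 0]
    - [0, 0, 0, 0]
    - [0, 0, 0, 0]
    - [0, 0, 0, 0]
    - [0, 0, 0, 0]
    - [0, 0, 0, 0]
  grip: 15
  grip_force: 40

```text
clock: 4.88
position: [0.4241, -0.3223, 0.1887]
ee_rot: [-3.135, -0.207, 0.0]
force: [0.1, 0.6, 0.0]
width: 0.402
```

move_arm:
  steps:
    - [0, 0, 0, 0]
    - [0, 0, 0, 0]
    - [0, 0, 0, 0]
    - [0, 0, 0, 0]

```text
clock: 5.38
position: [0.4241, -0.3222, 0.1887]
ee_rot: [-3.135, -0.207, 0.0]
force: [-0.3, -0.1, -0.8]
width: 0.305
```

move_arm:
  steps:
    - [0, 0, -30, 0]
    - [0, 0, -60, 0]
    - [0, 0, -90, 0]
    - [0, 0, -90, 0]
    - [0, 0, -90, 0]

```text
clock: 6.0
position: [0.4241, -0.3218, 0.2781]
ee_rot: [-3.134, -0.207, 0.001]
force: [-0.9, 0.2, -2.4]
width: 0.305
```

```bash
python3 - <<'E'
from h import *
im,c=snap('wrist','w3');print(pose(),arm.observe()['joints'],arm.observe()['width'])
E
```

```text
[[ 0.9913  0.1316 -0.0011  0.424 ]
 [ 0.1316 -0.9913  0.0009 -0.3218]
 [-0.001  -0.0011 -1.      0.2778]
 [ 0.      0.      0.      1.    ]] [ 0.0005  0.5253  0.7739  1.9878 -0.4966  0.8267 -0.3841] 0.29939300017323994
```

View pics/w3.png

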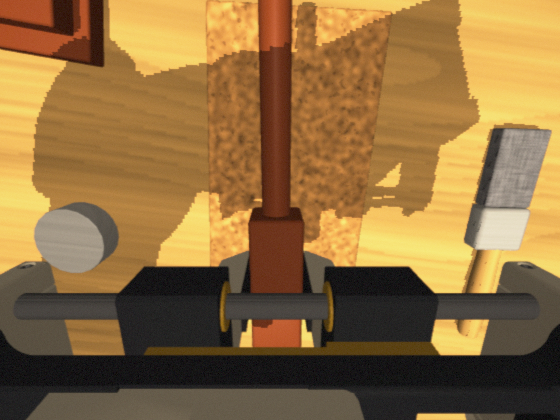

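move_arm:
  steps:
    - [0, 0, -20, 0]
    - [14, -10, -20, -0.15]
    - [28, -20, -20, -0.3]
    - [42, -30, -20, -0.45]
    - [56, -40, -20, -0.6]
    - [70, -50, -20, -0.75]
    - [84, -60, -20, -0.9]
    - [98, -70, -20, -1.05]
    - [110, -78, -16, -1.17]
    - [110, -78, -16, -1.17]
    - [110, -78, -16, -1.17]

```text
clock: 7.42
position: [0.5223, -0.231, 0.2941]
ee_rot: [-2.502, -1.898, 0.002]
force: [-0.5, -0.9, -1.0]
width: 0.305
```

```bash
python3 - <<'E'
from h import *
im,c=snap('wrist','w4');T=pose();print(T,arm.observe()['joints'],arm.observe()['width'])
print(rel(T,[.5777,-.1255,.078]))
E
```

```text
[[ 0.2691  0.9631 -0.001   0.5223]
 [ 0.9631 -0.2691 -0.0001 -0.2312]
 [-0.0004 -0.001  -1.      0.2943]
 [ 0.      0.      0.      1.    ]] [-0.0039  0.489   0.4594  1.8625 -0.2791  0.8546  0.3216] 0.3005558607238335
[116.7792  25.1756 216.2816]
```

View pics/w4.png

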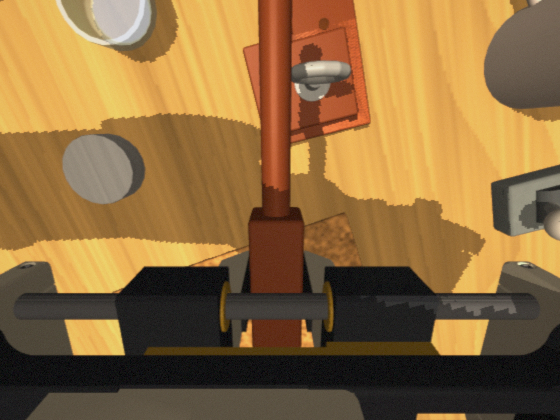

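```bash
python3 - <<'E'
from h import *
im=cv2.imread('pics/w4.png')[:,:,::-1]; crop(im,240,0,380,140,5,'w4c')
E
```

```text
(no output)
```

View pics/w4c.png

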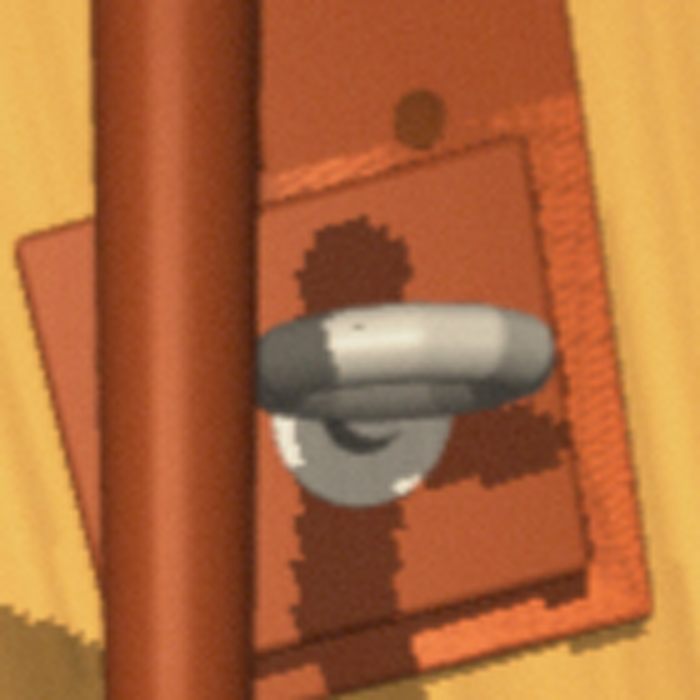

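```bash
python3 - <<'E'
from h import *
T=pose();c=cam('wrist',T);a=np.array
e=pt(c,a([(255,372),(554,348)])/5+[240,0],.078)
for x in e: print(rel(T,x))
print(e.mean(0),np.linalg.norm(e[0]-e[1]));v=e[1]-e[0];print('plane yaw',np.arctan2(v[1],v[0]))
# flange disc below: on block
for z in (.044,): print(rel(T,pt(c,[[360/5+240,440/5]],z)[0]))
b=pt(c,a([(18,240),(522,135),(587,568)])/5+[240,0],.042);print('blockc',rel(T,(b[0]+b[2])/2))
d=pt(c,a([(175,0),(181,700)])/5+[240,0],T[2,3]-.1687)
for x in d: print('dowel',rel(T,x))
E
```

```text
[113.3121   9.5472 216.2981]
[115.9956  46.2384 216.2614]
[ 0.5797 -0.1283  0.078 ] 0.03678916248143715
plane yaw -0.1994591281571492
[109.7148  26.6826 250.2828]
blockc [114.145   19.5844 252.2881]
dowel [135.2331  -0.159  168.6507]
dowel [ 76.012    0.3761 168.6719]
```

move_arm:
  steps:
    - [-35, 0, 0, 0]
    - [-70, 14, 0, 0]
    - [-70, 27, 20, 0]
    - [-70, 27, 40, 0]
    - [-70, 27, 47.5, 0]
    - [-70, 27, 47.5, 0]
    - [-70, 27, 47.5, 0]

```text
clock: 8.35
position: [0.5305, -0.3054, 0.248]
ee_rot: [2.499, 1.902, 0.001]
force: [-1.0, -0.9, -1.0]
width: 0.297
```

```bash
python3 - <<'E'
from h import *
T=pose();print(T)
im,c=snap('scene','s5');uv=proj(c,(T@[.15,0,.1687,1])[:3])[0];print(uv)
print(proj(c,(T@[.1845,0,.1687,1])[:3]))
x,y=map(int,uv);crop(im,x-50,y-50,x+50,y+50,6,'s5c')
im,c=snap('top','t5');uv=proj(c,(T@[.15,0,.1687,1])[:3])[0];print(uv,proj(c,(T@[.1845,0,.1687,1])[:3]))
x,y=map(int,uv);crop(im,x-50,y-50,x+50,y+50,6,'t5c')
E
```

```text
[[ 0.2663  0.9639  0.001   0.5305]
 [ 0.9639 -0.2663 -0.0005 -0.3054]
 [-0.0002  0.0011 -1.      0.248 ]
 [ 0.      0.      0.      1.    ]]
[234.1405 174.0802]
[[237.4573 182.7053]]
[339.9892 206.0345] [[328.5507 202.6355]]
```

View pics/s5c.png

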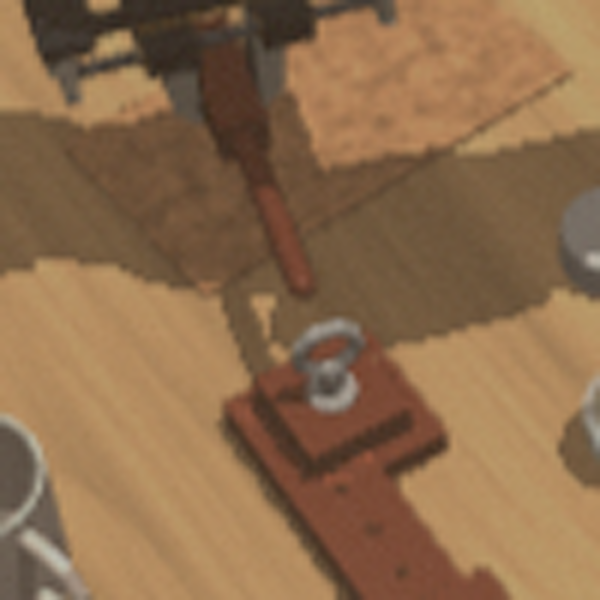

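View pics/t5c.png

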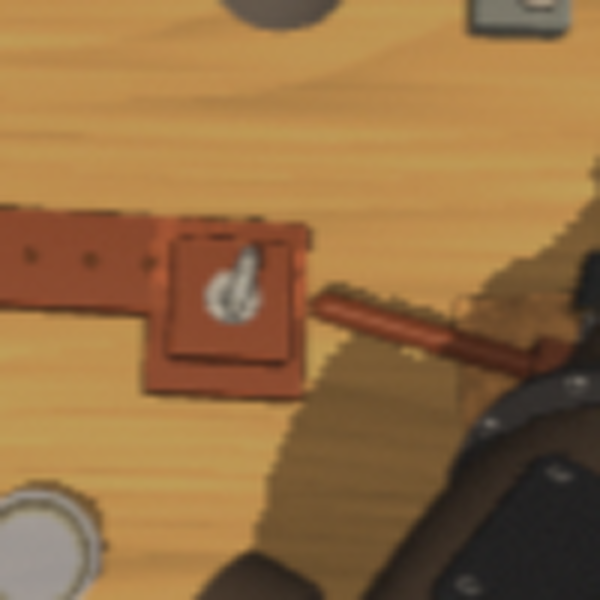

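move_arm:
  steps:
    - [10, 0, 0, 0]
    - [20, 0, 0, 0]
    - [28, 0, 0, 0]
    - [36, 0, 0, 0]
    - [44, 0, 0, 0]
    - [50, 0, 0, 0]
    - [50, 0, 0, 0]

```text
clock: 9.32
position: [0.5439, -0.2564, 0.2471]
ee_rot: [-2.498, -1.904, -0.0]
force: [0.5, -0.0, -1.5]
width: 0.301
```

```bash
python3 - <<'E'
from h import *
T=pose();print(T,arm.observe()['force'],arm.observe()['ft_torque'])
im,c=snap('scene','s6');crop(im,190,130,290,230,6,'s6c')
E
```

```text
[[ 0.265   0.9642 -0.0001  0.5439]
 [ 0.9642 -0.265   0.0003 -0.2564]
 [ 0.0002 -0.0002 -1.      0.2471]
 [ 0.      0.      0.      1.    ]] [ 0.5476 -0.0389 -1.5172] [-0.116   0.1391 -0.0371]
```

View pics/s6c.png

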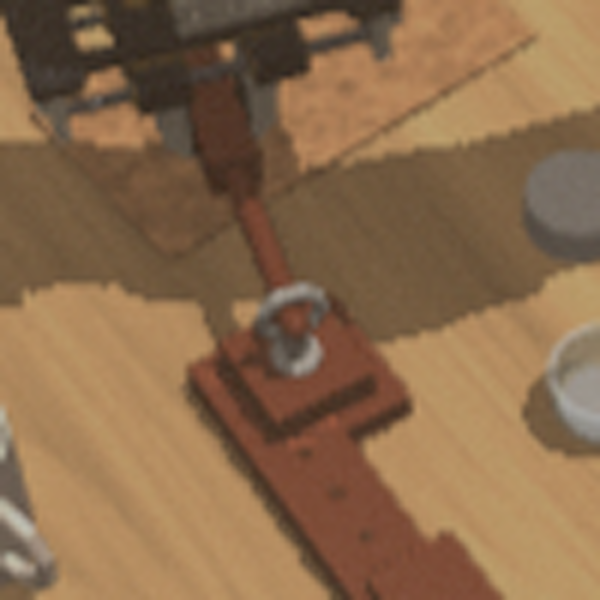

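Tip is in the hole with no contact force. I'll advance another 30 mm.

move_arm:
  steps:
    - [8, 0, 0, 0]
    - [16, 0, 0, 0]
    - [24, 0, 0, 0]
    - [30, 0, 0, 0]
    - [30, 0, 0, 0]

```text
clock: 10.0
position: [0.5519, -0.2273, 0.2472]
ee_rot: [-2.498, -1.905, -0.0]
force: [-0.6, -0.4, -1.1]
width: 0.303
```

```bash
python3 - <<'E'
from h import *
T=pose();print(T,arm.observe()['force'],arm.observe()['ft_torque'])
im,c=snap('wrist','w7');crop(im,200,0,360,220,3,'w7c')
E
```

```text
[[ 0.2647  0.9643 -0.      0.5519]
 [ 0.9643 -0.2647  0.0003 -0.2273]
 [ 0.0003 -0.0001 -1.      0.2472]
 [ 0.      0.      0.      1.    ]] [-0.5671 -0.403  -1.055 ] [-0.1427  0.0721  0.0457]
```

View pics/w7c.png

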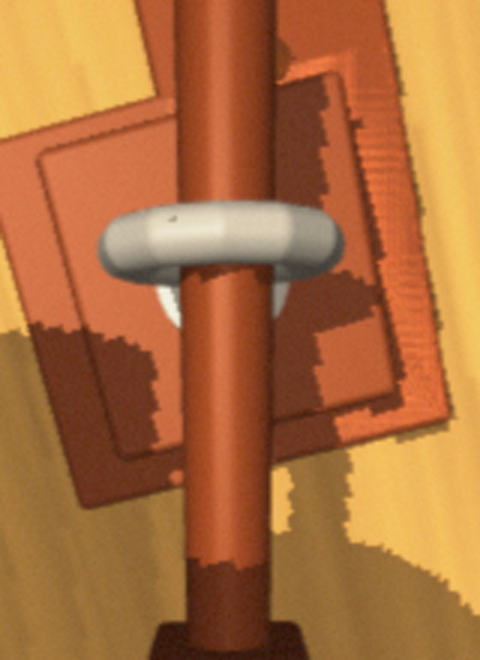

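move_arm:
  steps:
    - [0, -1, 0, 0]
    - [1.2, -16.7, 0, 0.15]
    - [4.7, -32, 0, 0.3]
    - [10.5, -46.7, 0, 0.45]
    - [18.3, -60.3, 0, 0.6]
    - [28.2, -72.6, 0, 0.75]
    - [28.2, -72.6, 0, 0.75]
  grip_force: 55

```text
clock: 10.92
position: [0.4892, -0.1825, 0.2477]
ee_rot: [3.021, 0.853, 0.002]
force: [0.7, -4.3, -3.0]
width: 0.3
```

```bash
python3 - <<'E'
from h import *
T=pose();print(T,arm.observe()['force'],arm.observe()['ft_torque'],arm.observe()['joints'])
im,c=snap('wrist','w8');crop(im,180,0,380,220,3,'w8c')
E
```

```text
[[ 0.8524  0.523   0.0018  0.4892]
 [ 0.523  -0.8524 -0.0024 -0.1825]
 [ 0.0003  0.003  -1.      0.2477]
 [ 0.      0.      0.      1.    ]] [ 0.7417 -4.274  -2.9896] [-1.2085 -0.0514 -0.3945] [-0.2167  0.5302  0.6549  2.0334 -0.4781  0.7289 -0.284 ]
```

View pics/w8c.png

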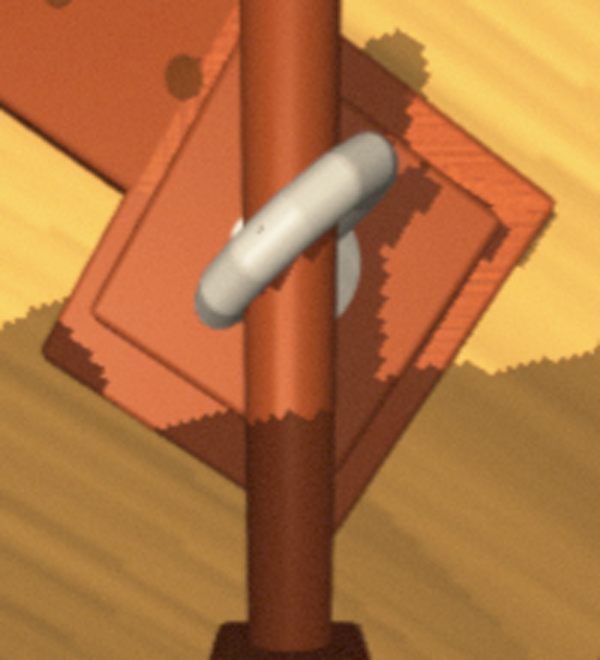

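move_arm:
  steps:
    - [1.2, -15, 0, 0.15]
    - [4.7, -30, 0, 0.3]
    - [10.5, -44.7, 0, 0.45]
    - [18.3, -58.3, 0, 0.6]
    - [28.2, -70.6, 0, 0.75]
    - [33.5, -76.5, 0, 0.83]
    - [33.5, -76.5, 0, 0.83]

```text
clock: 11.85
position: [0.4785, -0.1005, 0.2477]
ee_rot: [3.108, -0.436, 0.005]
force: [1.8, -7.3, -0.9]
width: 0.298
```

```bash
python3 - <<'E'
from h import *
T=pose();print(T,arm.observe()['force'],arm.observe()['ft_torque'],arm.observe()['joints'])
im,c=snap('wrist','w9');crop(im,180,0,380,220,3,'w9c')
E
```

```text
[[ 0.9614 -0.2751  0.0025  0.4785]
 [-0.2751 -0.9614 -0.0038 -0.1005]
 [ 0.0034  0.0029 -1.      0.2477]
 [ 0.      0.      0.      1.    ]] [ 1.8441 -7.3251 -0.903 ] [-1.5691 -0.1941 -0.6123] [-0.5498  0.5685  0.9133  2.1232 -0.6626  0.7593 -1.0567]
```

View pics/w9c.png

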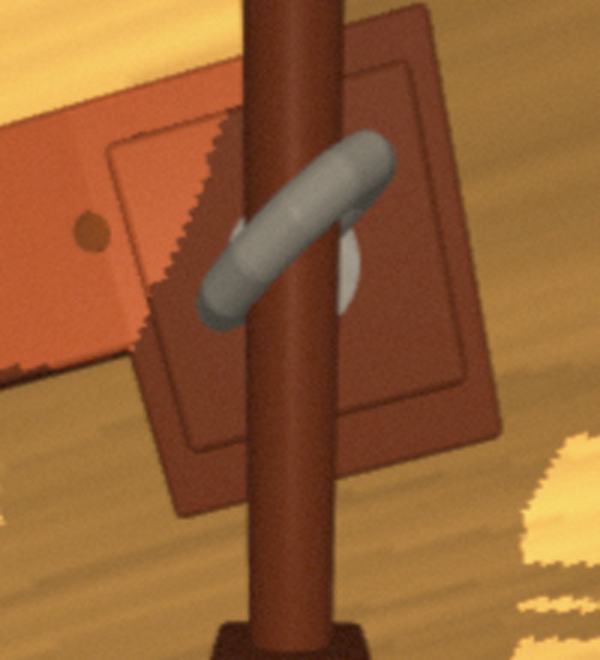

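move_arm:
  steps:
    - [0.5, -10.5, 0, 0.1]
    - [2.1, -20.9, 0, 0.2]
    - [3.3, -26, 0, 0.25]
    - [3.3, -26, 0, 0.25]

```text
clock: 12.4
position: [0.4883, -0.0767, 0.2476]
ee_rot: [3.029, -0.82, 0.003]
force: [0.2, -7.6, -1.2]
width: 0.302
```

```bash
python3 - <<'E'
from h import *
T=pose();print(T,arm.observe()['force'],arm.observe()['ft_torque'])
im,c=snap('wrist','w10');crop(im,180,0,380,220,3,'w10c')
a=np.array
e=pt(c,a([(215,310),(375,155)])/3+[180,0],.078);v=e[1]-e[0];print(e,np.arctan2(v[1],v[0])+np.pi/2)
E
```

```text
[[ 0.8634 -0.5045  0.0013  0.4883]
 [-0.5045 -0.8634 -0.0037 -0.0767]
 [ 0.003   0.0025 -1.      0.2476]
 [ 0.      0.      0.      1.    ]] [ 0.1771 -7.6296 -1.1649] [-1.6901  0.1442 -0.6322]
[[ 0.5743 -0.1117  0.078 ]
 [ 0.5808 -0.1447  0.078 ]] 0.1956599120443423
```

View pics/w10c.png

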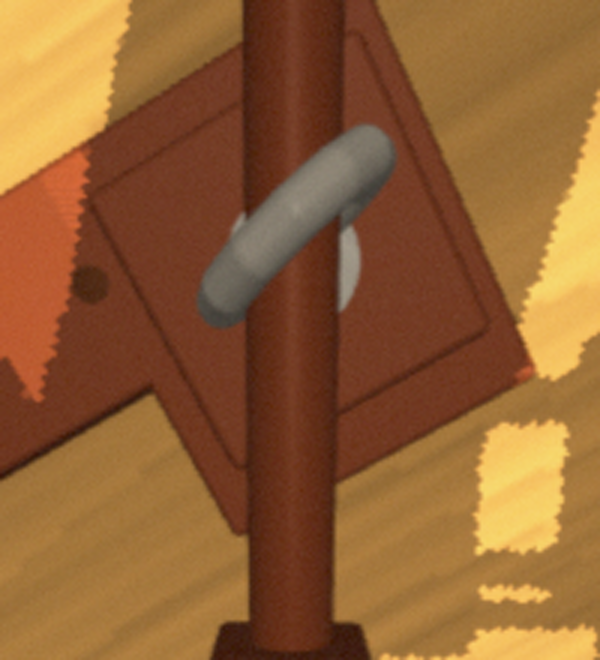

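move_arm:
  steps:
    - [0.1, -5.2, 0, 0.05]
    - [0.5, -10.5, 0, 0.1]
    - [1.2, -15.7, 0, 0.15]
    - [1.2, -15.7, 0, 0.15]

```text
clock: 12.95
position: [0.497, -0.0638, 0.2474]
ee_rot: [2.959, -1.045, 0.003]
force: [-1.3, -8.2, -1.1]
width: 0.301
```

```bash
python3 - <<'E'
from h import *
T=pose();print(np.arctan2(T[1,0],T[0,0]),arm.observe()['force'],arm.observe()['ft_torque'])
E
```

```text
-0.6790262743093166 [-1.2858 -8.2086 -1.0734] [-1.6156  0.3865 -0.6022]
```

move_arm:
  steps:
    - [0, -2.6, 0, 0.025]
    - [0.1, -5.2, 0, 0.05]
    - [0.1, -5.2, 0, 0.05]
    - [0.1, -5.2, 0, 0.05]

```text
clock: 13.45
position: [0.5, -0.0599, 0.2474]
ee_rot: [2.933, -1.118, 0.002]
force: [-1.7, -7.9, -1.9]
width: 0.302
```

```bash
python3 - <<'E'
from h import *
T=pose();print(np.arctan2(T[1,0],T[0,0]),arm.observe()['force'],arm.observe()['ft_torque'])
im,c=snap('wrist','w11');crop(im,180,0,380,220,3,'w11c')
a=np.array
e=pt(c,a([(215,310),(375,155)])/3+[180,0],.078);v=e[1]-e[0];print(e,np.arctan2(v[1],v[0])+np.pi/2)
E
```

```text
-0.7283494756878204 [-1.6983 -7.9196 -1.88  ] [-1.5256  0.4925 -0.6311]
[[ 0.577  -0.1108  0.078 ]
 [ 0.5769 -0.1444  0.078 ]] -0.004002806040700468
```

View pics/w11c.png

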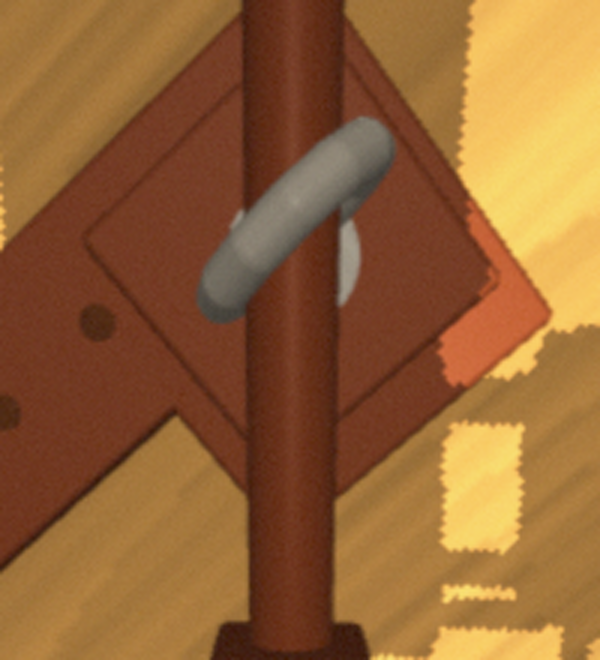

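move_arm:
  steps:
    - [0, -1.5, 0, 0.015]
    - [0, -3.1, 0, 0.03]
    - [0, -3.1, 0, 0.03]
    - [0, -3.1, 0, 0.03]

```text
clock: 14.0
position: [0.5021, -0.0576, 0.2474]
ee_rot: [2.916, -1.162, 0.002]
force: [-1.5, -7.3, -0.4]
width: 0.305
```

```bash
python3 - <<'E'
from h import *
T=pose();print(np.arctan2(T[1,0],T[0,0]),arm.observe()['force'],arm.observe()['ft_torque'])
E
```

```text
-0.7583571308344076 [-1.525  -7.345  -0.3566] [-1.626   0.4654 -0.5439]
```

move_arm:
  steps:
    - [0, -1.5, 0, 0.015]
    - [0, -3.1, 0, 0.03]
    - [0, -3.1, 0, 0.03]
    - [0, -3.1, 0, 0.03]

```text
clock: 14.5
position: [0.5041, -0.0555, 0.2474]
ee_rot: [2.898, -1.205, 0.002]
force: [-1.5, -8.4, -1.1]
width: 0.301
```

```bash
python3 - <<'E'
from h import *
T=pose();print(np.arctan2(T[1,0],T[0,0]),arm.observe()['force'],arm.observe()['ft_torque'])
E
```

```text
-0.7882807651517141 [-1.4548 -8.4399 -1.1326] [-1.7451  0.5523 -0.4783]
```

move_arm:
  steps:
    - [0, -1.5, 0, 0.015]
    - [0, -3.1, 0, 0.03]
    - [0, -3.1, 0, 0.03]
    - [0, -3.1, 0, 0.03]

```text
clock: 15.0
position: [0.5062, -0.0534, 0.2474]
ee_rot: [2.88, -1.248, 0.001]
force: [-1.0, -8.7, -0.9]
width: 0.301
```

```bash
cat >> h.py <<'E'
def MC():
    s=arm.observe();r=s['position'][:2]-np.array([.578,-.1262]);f=s['force'];return s['ft_torque'][2]+r[0]*f[1]-r[1]*f[0]
E
python3 - <<'E'
from h import *
T=pose();print(np.arctan2(T[1,0],T[0,0]),arm.observe()['force'],arm.observe()['ft_torque'],MC())
im,c=snap('wrist','w12');crop(im,180,0,380,220,3,'w12c')
E
```

```text
-0.8179056141192824 [-1.0029 -8.665  -0.8987] [-1.8631  0.6991 -0.2381] 0.4573656572596126
```

View pics/w12c.png

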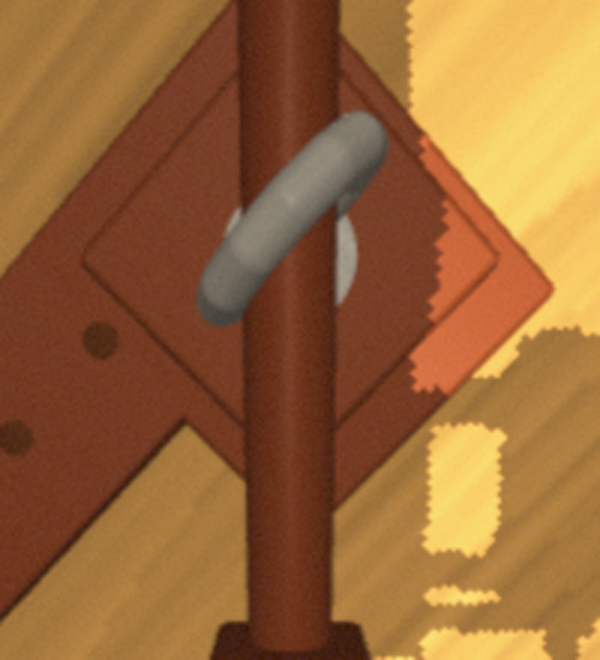

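move_arm:
  steps:
    - [0.1, 5.2, 0, -0.05]
    - [0.5, 10.5, 0, -0.1]
    - [2.1, 20.9, 0, -0.2]
    - [4.7, 31, 0, -0.3]
    - [8.3, 40.9, 0, -0.4]
    - [12.9, 50.3, 0, -0.5]
    - [12.9, 50.3, 0, -0.5]

```text
clock: 15.92
position: [0.4786, -0.0957, 0.2475]
ee_rot: [-3.101, 0.498, -0.0]
force: [0.6, 0.1, -1.0]
width: 0.302
```

```bash
python3 - <<'E'
from h import *
T=pose();print(T,np.arctan2(T[1,0],T[0,0]),arm.observe()['force'],arm.observe()['ft_torque'],MC())
im,c=snap('wrist','w13');crop(im,180,0,380,220,3,'w13c')
E
```

```text
[[ 0.9498 -0.3129  0.0003  0.4786]
 [-0.3129 -0.9498  0.0006 -0.0957]
 [ 0.0001 -0.0007 -1.      0.2475]
 [ 0.      0.      0.      1.    ]] -0.3182935425512594 [ 0.5538  0.1437 -1.046 ] [-0.0188  0.244  -0.0037] -0.03486700055071382
```

View pics/w13c.png

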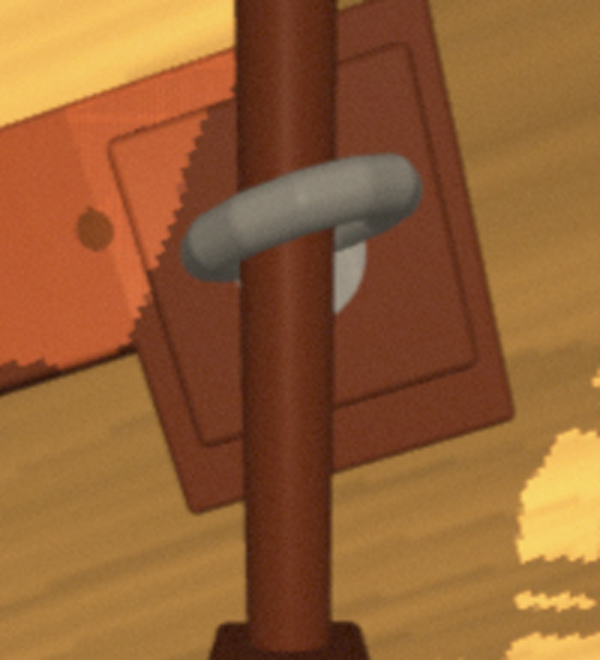

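move_arm:
  steps:
    - [0, 2, 0, 0]
    - [-12, 2, 0, 0]
    - [-24, 2, 0, 0]
    - [-36, 2, 0, 0]
    - [-48, 2, 0, 0]
    - [-60, 2, 0, 0]
    - [-75, 2, 0, 0]
    - [-75, 2, -30, 0]
    - [-75, 2, -60, 0]
    - [-75, 2, -60, 0]

```text
clock: 17.23
position: [0.407, -0.0732, 0.3084]
ee_rot: [-3.101, 0.497, -0.005]
force: [-0.0, 0.2, -1.8]
width: 0.302
```

```bash
python3 - <<'E'
from h import *
T=pose();print(T,np.arctan2(T[1,0],T[0,0]),arm.observe()['force'],arm.observe()['joints'],arm.observe()['clock'])
im,c=snap('scene','s14');crop(im,190,130,290,230,6,'s14c')
im,c=snap('top','t14')
E
```

```text
[[ 0.95   -0.3123  0.0031  0.407 ]
 [-0.3123 -0.95    0.001  -0.0732]
 [ 0.0026 -0.0019 -1.      0.3084]
 [ 0.      0.      0.      1.    ]] -0.317652614897632 [-0.0142  0.1521 -1.8211] [-0.8314  0.3708  1.1495  2.2383 -0.4803  0.8028 -1.2509] 17.225
```

View pics/s14c.png

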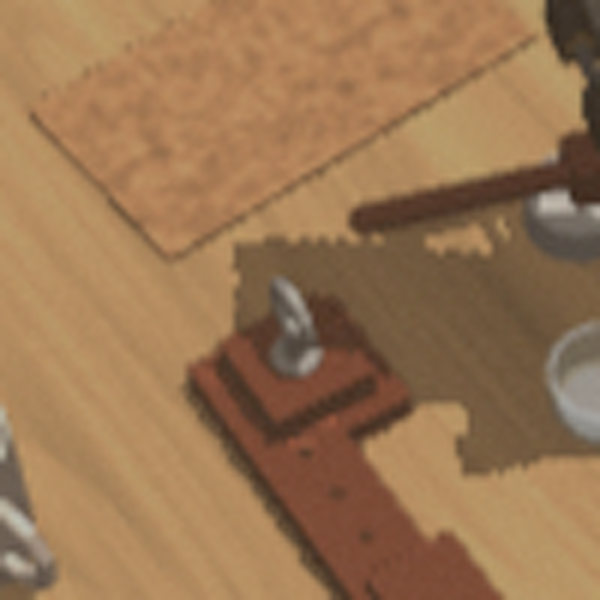

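View pics/t14.png

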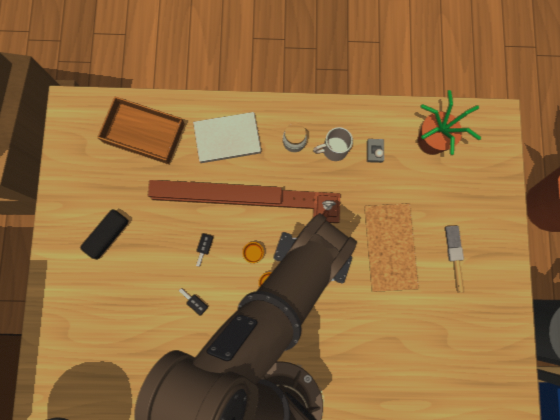

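move_arm:
  steps:
    - [15, 21, 0, -0.1]
    - [30, 42, 0, -0.2]
    - [46, 63, 0, -0.3]
    - [62, 84, 0, -0.4]
    - [80, 107, 0, -0.45]
    - [80, 107, 0, -0.45]

```text
clock: 18.08
position: [0.449, -0.2018, 0.3063]
ee_rot: [3.134, 0.202, -0.001]
force: [-0.5, -0.4, -0.8]
width: 0.304
```

```bash
python3 - <<'E'
from h import *
T=pose();print(T,arm.observe()['joints'])
im,c=snap('wrist','w15');print(proj(c,[.578,-.126,.078]));crop(im,80,0,260,150,4,'w15c')
E
```

```text
[[ 0.9917  0.1284 -0.0007  0.449 ]
 [ 0.1284 -0.9917 -0.0008 -0.2018]
 [-0.0008  0.0007 -1.      0.3063]
 [ 0.      0.      0.      1.    ]] [-0.3436  0.4428  0.8929  2.0589 -0.4595  0.8485 -0.6265]
[[185.2053  33.7981]]
```

View pics/w15c.png

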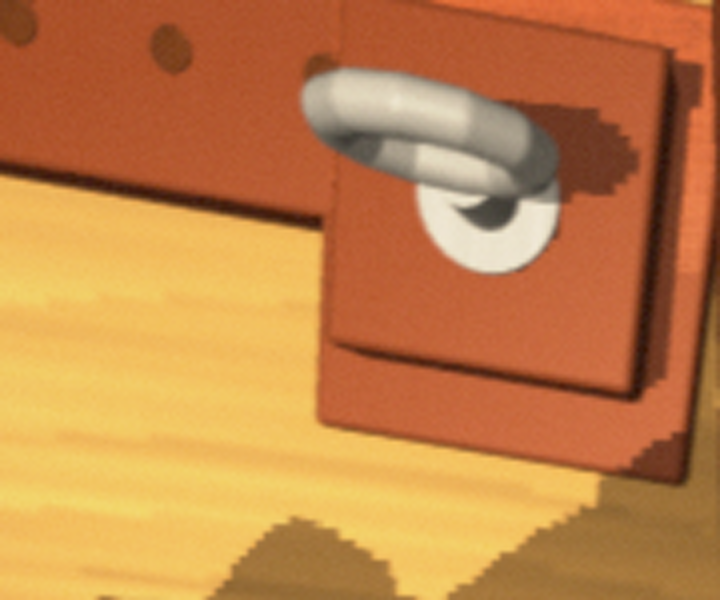

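View pics/w15.png

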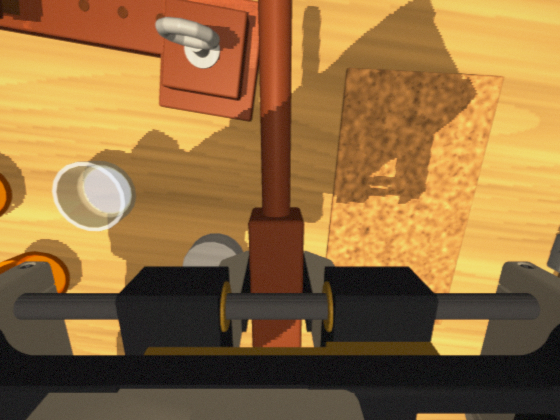

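move_arm:
  steps:
    - [-13, 38, 0, 0]
    - [-26, 76, 0, 0]
    - [-40, 114, 0, 0]
    - [-40, 114, 50, 0]
    - [-40, 114, 90, 0]
    - [-40, 114, 107, 0]
    - [-40, 114, 112, 0]
    - [-40, 114, 116, 0]
    - [-40, 114, 116, 0]

```text
clock: 19.25
position: [0.425, -0.3182, 0.192]
ee_rot: [3.134, 0.207, 0.002]
force: [1.2, 0.2, -1.0]
width: 0.301
```

```bash
python3 - <<'E'
from h import *
T=pose();print(T,arm.observe()['force'])
im,c=snap('wrist','w16')
E
```

```text
[[ 0.9913  0.1316  0.0012  0.425 ]
 [ 0.1316 -0.9913 -0.0005 -0.3182]
 [ 0.0012  0.0007 -1.      0.192 ]
 [ 0.      0.      0.      1.    ]] [ 1.2348  0.2025 -1.0087]
```

View pics/w16.png

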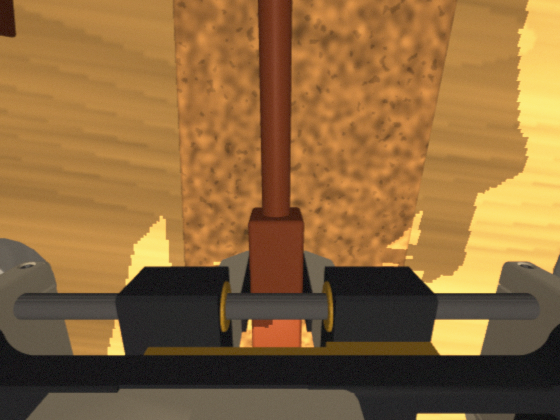

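move_arm:
  steps:
    - [0, 0, 2, 0]
    - [0, 0, 3, 0]
    - [0, 0, 3, 0]
    - [0, 0, 3, 0]

```text
clock: 19.8
position: [0.4248, -0.3182, 0.1886]
ee_rot: [-3.135, -0.207, -0.001]
force: [-0.2, 1.3, 4.5]
width: 0.305
```

move_arm:
  steps:
    - [0, 0, 0, 0]
    - [0, 0, 0, 0]
    - [0, 0, 0, 0]
    - [0, 0, 0, 0]
    - [0, 0, 0, 0]
    - [0, 0, 0, 0]
    - [0, 0, -40, 0]
    - [0, 0, -80, 0]
    - [0, 0, -120, 0]
    - [0, 0, -170, 0]
    - [0, 0, -170, 0]
  grip: 88

```text
clock: 21.18
position: [0.4252, -0.3193, 0.3615]
ee_rot: [3.132, 0.206, 0.008]
force: [-0.3, -0.0, -0.7]
width: 0.959
```

```bash
python3 - <<'E'
from h import *
T=pose();print(T,arm.observe()['force'],arm.observe()['width'])
im,c=snap('wrist','w17')
print('eye view', rel(T,[.50,-.11,.36]))
E
```

```text
[[ 0.9913  0.1313  0.0054  0.4252]
 [ 0.1313 -0.9913 -0.0026 -0.3193]
 [ 0.005   0.0033 -1.      0.3615]
 [ 0.      0.      0.      1.    ]] [-0.281  -0.009  -0.7233] 0.9586909104511847
eye view [ 101.6215 -197.6433    1.3433]
```

View pics/w17.png

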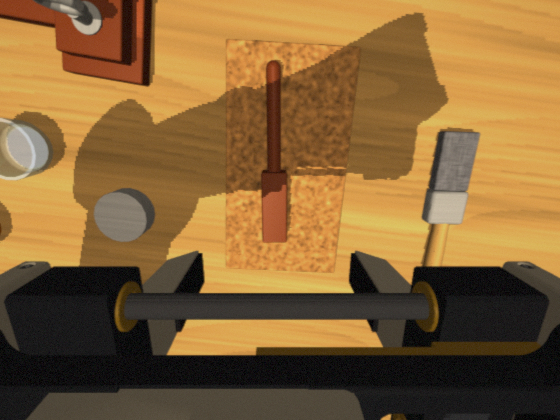

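move_arm:
  steps:
    - [25, -50, 0, 0]
    - [50, -100, 0, 0]
    - [75, -150, 0, 0.1]
    - [90, -190, 0, 0.13]
    - [90, -198, 0, 0.13]
    - [90, -198, 0, 0.13]
    - [90, -198, 0, 0.13]

```text
clock: 22.1
position: [0.4874, -0.1115, 0.3581]
ee_rot: [3.141, -0.001, -0.0]
force: [0.2, 0.5, -0.2]
width: 0.958
```

```bash
python3 - <<'E'
from h import *
T=pose();print(T,arm.observe()['joints'])
im,c=snap('wrist','w18');print(proj(c,[[.578,-.126,.078],[.45,-.036,.036]]))
u=proj(c,[.578,-.126,.078])[0].astype(int);crop(im,u[0]-60,u[1]-50,u[0]+60,u[1]+50,6,'w18c')
E
```

```text
[[ 1.     -0.0004 -0.0003  0.4874]
 [-0.0004 -1.     -0.0004 -0.1115]
 [-0.0003  0.0004 -1.      0.3581]
 [ 0.      0.      0.      1.    ]] [-0.6227  0.398   0.9999  1.9861 -0.4053  0.9721 -0.9942]
[[294.9209 115.8994]
 [209.9377 238.6397]]
```

View pics/w18.png

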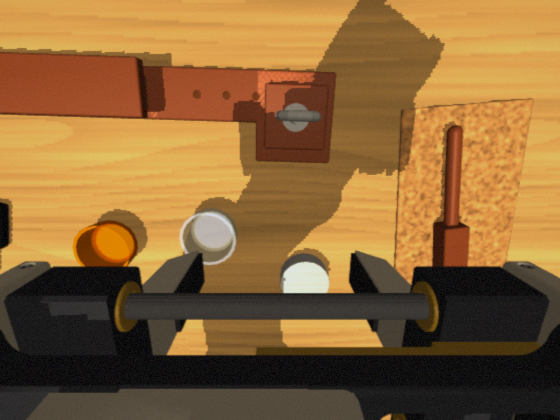

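View pics/w18c.png

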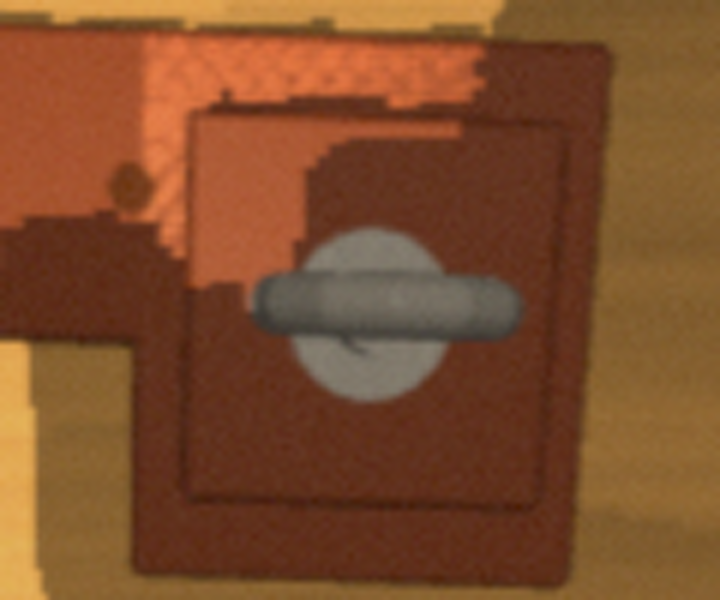

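```bash
python3 - <<'E'
from h import *
T=pose();c=cam('wrist',T);im=cv2.imread('pics/w18.png')[:,:,::-1]
crop(im,160,190,260,280,6,'w18b')
E
```

```text
(no output)
```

View pics/w18b.png

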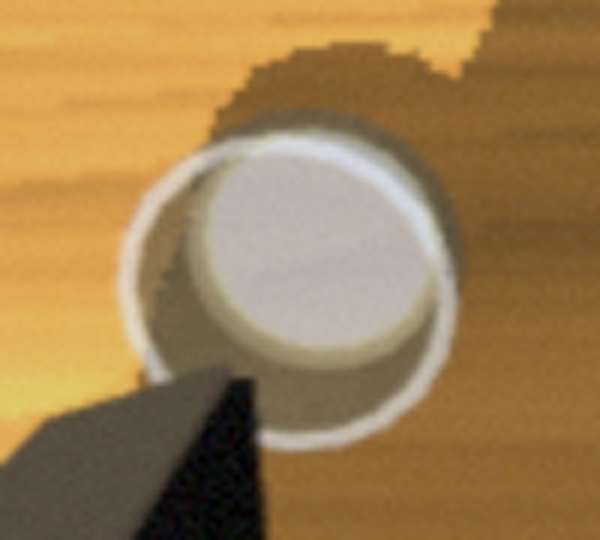

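```bash
python3 - <<'E'
from h import *
T=pose();c=cam('wrist',T);a=np.array
p=pt(c,a([(288,290),(118,290),(458,290),(288,130),(288,450)])/6+[160,190],.036);print(p)
print(rel(T,[*p[0][:2],.26]))
E
```

```text
[[ 0.4505 -0.0339  0.036 ]
 [ 0.4506 -0.0022  0.036 ]
 [ 0.4505 -0.0656  0.036 ]
 [ 0.4815 -0.0361  0.036 ]
 [ 0.4177 -0.0316  0.036 ]]
[-36.9624 -77.6798  98.1622]
```

move_arm:
  steps:
    - [-12, -26, 20, 0]
    - [-24, -52, 40, 0]
    - [-37, -78, 70, 0]
    - [-37, -78, 98, 0]
    - [-37, -78, 98, 0]
  grip: 91.8

```text
clock: 22.78
position: [0.45, -0.033, 0.2593]
ee_rot: [3.141, -0.0, -0.005]
force: [-0.9, -0.7, 1.6]
width: 1.0
```

```bash
python3 - <<'E'
from h import *
T=pose();print(T,arm.observe()['joints'])
im,c=snap('wrist','w19');print(rel(T,[.4505,-.0339,.189]))
E
```

```text
[[ 1.     -0.0001 -0.0029  0.45  ]
 [-0.0001 -1.     -0.0006 -0.033 ]
 [-0.0029  0.0006 -1.      0.2593]
 [ 0.      0.      0.      1.    ]] [-0.6961  0.4699  0.8789  2.1961 -0.5587  0.7155 -1.0031]
[ 0.7225  0.8744 70.2632]
```

View pics/w19.png

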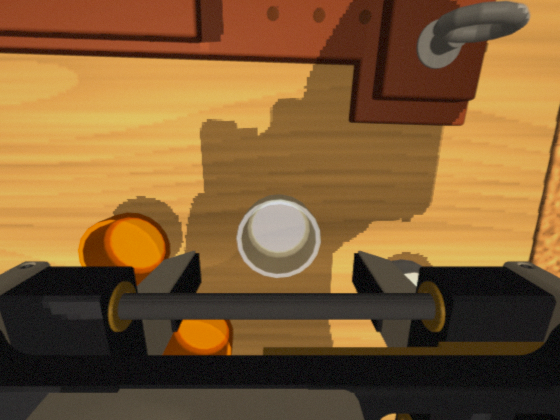

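```bash
python3 - <<'E'
from h import *
T=pose();c=cam('wrist',T)
p=pt(c,[(278.5,237.5)],.036);print(p,rel(T,[*p[0][:2],.189]))
E
```

```text
[[ 0.4522 -0.0337  0.036 ]] [ 1.6305  0.3391 71.2964]
```

move_arm:
  steps:
    - [1.5, 0.5, 25, 0]
    - [1.5, 0.5, 50, 0]
    - [1.5, 0.5, 70, 0]
    - [1.5, 0.5, 70, 0]

```text
clock: 23.32
position: [0.4526, -0.0336, 0.1906]
ee_rot: [3.141, 0.0, -0.0]
force: [0.4, -0.8, 1.9]
width: 1.001
```

move_arm:
  steps:
    - [0, 0, 0, 0]
    - [0, 0, 0, 0]
    - [0, 0, 0, 0]
    - [0, 0, 0, 0]
    - [0, 0, 0, 0]
    - [0, 0, 0, 0]
  grip: 45
  grip_force: 20

```text
clock: 24.08
position: [0.4525, -0.0327, 0.1907]
ee_rot: [-3.141, -0.003, -0.002]
force: [-1.1, -0.3, 7.9]
width: 0.689
```

move_arm:
  steps:
    - [0, 0, -20, 0]
    - [0, 0, -50, 0]
    - [0, 0, -80, 0]
    - [0, 0, -120, 0]
    - [0, 0, -120, 0]

```text
clock: 24.7
position: [0.453, -0.0327, 0.3122]
ee_rot: [-3.141, -0.004, -0.006]
force: [0.0, -0.8, -1.5]
width: 0.692
```

```bash
python3 - <<'E'
from h import *
T=pose();print(T,arm.observe()['joints'],arm.observe()['width'])
im,c=snap('wrist','w20');im,c=snap('scene','s20');crop(im,200,100,400,250,4,'s20c')
E
```

```text
[[ 1.      0.0023  0.0041  0.453 ]
 [ 0.0023 -1.      0.0011 -0.0327]
 [ 0.0041 -0.0011 -1.      0.3122]
 [ 0.      0.      0.      1.    ]] [-0.7971  0.3883  0.9914  2.1428 -0.4479  0.8262 -1.0967] 0.6917696762612718
```

View pics/w20.png

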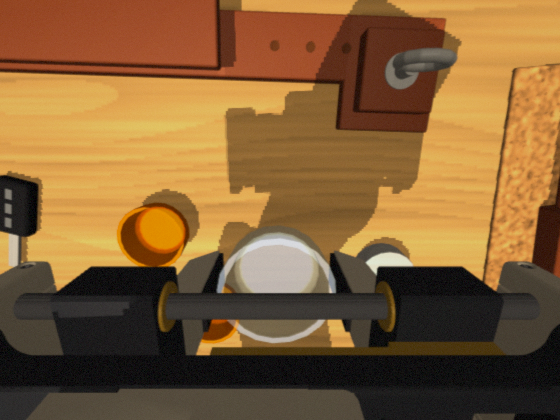

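View pics/s20c.png

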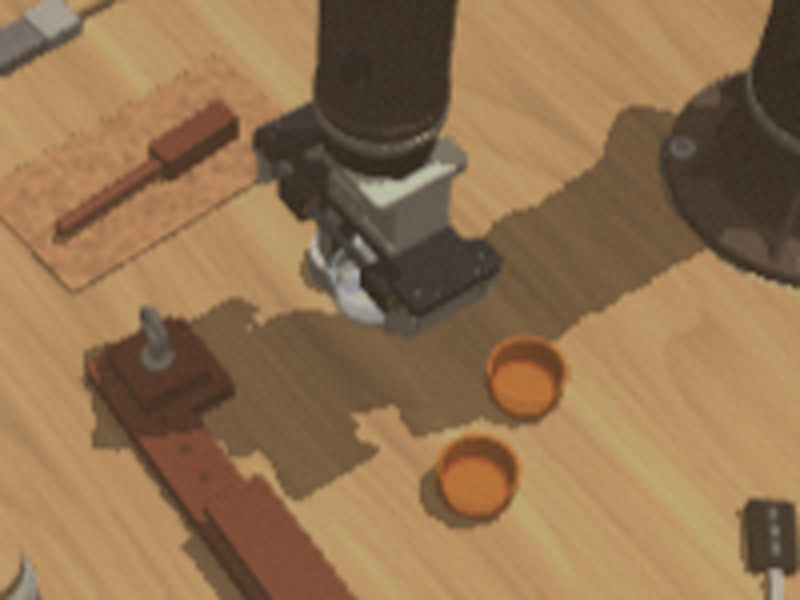

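move_arm:
  steps:
    - [24, -32, 0, 0]
    - [48, -64, 0, 0]
    - [72, -96, 0, 0]
    - [97, -128, 0, 0]
    - [97, -128, 0, 0]
    - [97, -128, 0, 0]

```text
clock: 25.55
position: [0.5484, 0.0949, 0.309]
ee_rot: [3.14, 0.002, -0.004]
force: [-0.5, -0.1, -0.9]
width: 0.688
```

```bash
python3 - <<'E'
from h import *
T=pose();print(T,arm.observe()['joints'])
im,c=snap('wrist','w21');print(rel(T,pt(c,[(276.5,288)],T[2,3]-.1547)[0]))
E
```

```text
[[ 1.      0.0011 -0.0023  0.5484]
 [ 0.0011 -1.     -0.0012  0.0949]
 [-0.0023  0.0012 -1.      0.309 ]
 [ 0.      0.      0.      1.    ]] [-0.8926  0.5624  0.9186  1.9052 -0.5468  0.9499 -1.2844]
[  0.1207  -1.3373 154.6987]
```

View pics/w21.png

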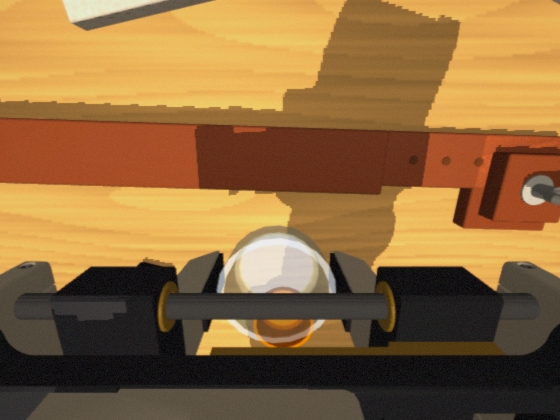

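```bash
python3 - <<'E'
from h import *
T=pose();c=cam('wrist',T);im=cv2.imread('pics/w21.png').astype(int)
m=((im[:,:,2]-im[:,:,1]*2.0)>-10)&(im[:,:,0]<60)
hsv=cv2.cvtColor(im.astype(np.uint8),cv2.COLOR_BGR2HSV)
for u in (40,100,160,220,260,300,340,370):
    h=hsv[90:230,u,0].astype(int);r=np.where(h<12)[0]+90
    print(u,r.min() if len(r) else None,r.max() if len(r) else None)
    if len(r):
        p=pt(c,[(u,r.min()-.5),(u,r.max()+.5)],.06);print('   ',p[:,:2].ravel(),p.mean(0))
E
```

```text
40 119 183
    [0.6355 0.273  0.5862 0.2848] [0.6108 0.2789 0.06  ]
100 121 184
    [0.634  0.2282 0.5854 0.237 ] [0.6097 0.2326 0.06  ]
160 123 186
    [0.6326 0.1833 0.5838 0.1891] [0.6082 0.1862 0.06  ]
220 125 188
    [0.6312 0.1382 0.5822 0.141 ] [0.6067 0.1396 0.06  ]
260 127 189
    [0.6298 0.108  0.5813 0.1088] [0.6056 0.1084 0.06  ]
300 128 191
    [0.6291 0.0778 0.5797 0.0765] [0.6044 0.0772 0.06  ]
340 130 192
    [0.6276 0.0474 0.5789 0.0442] [0.6033 0.0458 0.06  ]
370 130 193
    [0.6276 0.0246 0.5781 0.0198] [0.6029 0.0222 0.06  ]
```

move_arm:
  steps:
    - [20, 0, 0, 0]
    - [40, 0, 0, 0]
    - [56.7, 0, 0, 0]
    - [56.7, 0, 25, 0]
    - [56.7, 0, 45, 0]
    - [56.7, 0, 53, 0]
    - [56.7, 0, 53, 0]

```text
clock: 26.48
position: [0.6054, 0.0954, 0.2568]
ee_rot: [3.141, 0.002, -0.002]
force: [0.3, 0.8, -1.4]
width: 0.69
```

```bash
python3 - <<'E'
from h import *
T=pose();print(T,arm.observe()['joints'])
print(rel(T,[.6051,.095,.2507]))
im,c=snap('scene','s22');u=proj(c,[.605,.095,.06])[0].astype(int);crop(im,u[0]-60,u[1]-50,u[0]+60,u[1]+50,6,'s22c')
E
```

```text
[[ 1.      0.0012 -0.001   0.6054]
 [ 0.0012 -1.     -0.0003  0.0954]
 [-0.001   0.0003 -1.      0.2568]
 [ 0.      0.      0.      1.    ]] [-0.774   0.7009  0.8315  1.806  -0.6379  0.9273 -1.2269]
[-0.2905  0.3543  6.1468]
```

View pics/s22c.png

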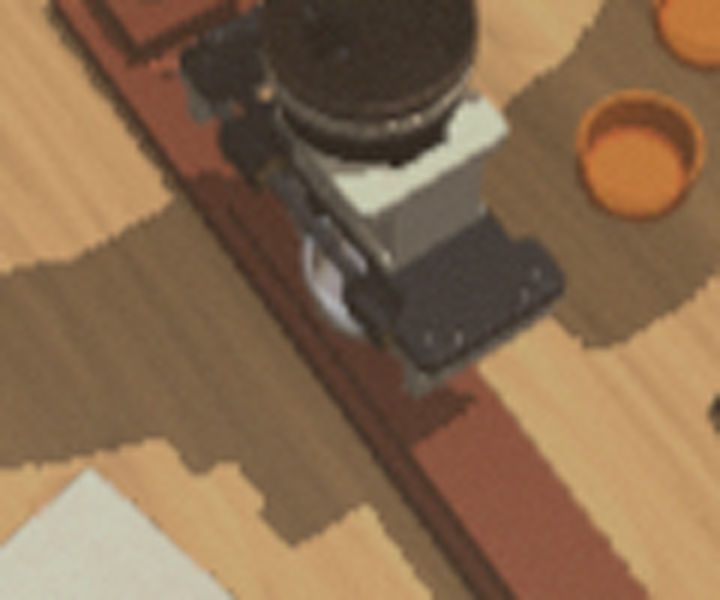

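move_arm:
  steps:
    - [0, 0, 3, 0]
    - [0, 0, 5, 0]
    - [0, 0, 6, 0]
    - [0, 0, 6, 0]
    - [0, 0, 6, 0]

```text
clock: 27.15
position: [0.6058, 0.0956, 0.2513]
ee_rot: [-3.142, -0.003, -0.0]
force: [0.6, -0.4, -0.8]
width: 0.686
```

move_arm:
  steps:
    - [0, 0, 0, 0]
    - [0, 0, 0, 0]
    - [0, 0, 0, 0]
    - [0, 0, 0, 0]
    - [0, 0, 0, 0]
    - [0, 0, 0, 0]
  grip: 91.8

```text
clock: 27.9
position: [0.6057, 0.0956, 0.2512]
ee_rot: [-3.142, -0.003, -0.0]
force: [-0.5, -0.5, 0.3]
width: 1.0
```

move_arm:
  steps:
    - [0, 0, -20, 0]
    - [0, 0, -40, 0]
    - [0, 0, -80, 0]
    - [-40, 0, -110, 0]
    - [-70, 0, -110, 0]
    - [-70, 0, -110, 0]

```text
clock: 28.65
position: [0.5344, 0.0953, 0.3628]
ee_rot: [-3.139, -0.003, -0.001]
force: [-0.2, 0.3, 0.1]
width: 1.001
```

```bash
python3 - <<'E'
from h import *
T=pose();print(T,arm.observe()['joints'],arm.observe()['width'])
im,c=snap('wrist','w23');im,c=snap('scene','s23');crop(im,200,150,400,300,4,'s23c')
E
```

```text
[[ 1.      0.0017  0.0004  0.5344]
 [ 0.0017 -1.      0.0026  0.0953]
 [ 0.0004 -0.0026 -1.      0.3628]
 [ 0.      0.      0.      1.    ]] [-0.9672  0.4762  0.9903  1.8821 -0.4654  1.034  -1.3501] 1.0009301869331995
```

View pics/w23.png

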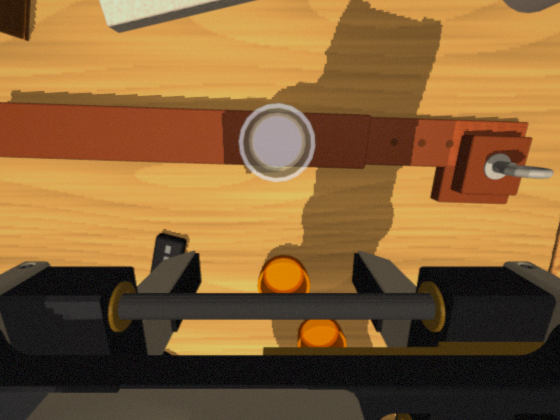

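View pics/s23c.png

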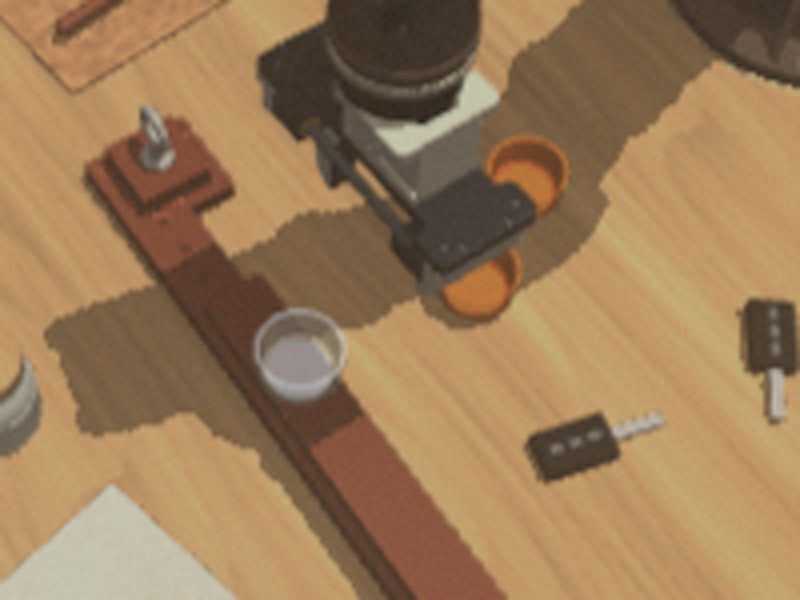

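move_arm:
  steps:
    - [-20, -35, 0, 0.06]
    - [-40, -70, 10, 0.12]
    - [-60, -105, 20, 0.2]
    - [-75, -137, 30, 0.25]
    - [-75, -137, 40, 0.25]
    - [-75, -137, 40, 0.25]

```text
clock: 29.5
position: [0.4611, 0.232, 0.321]
ee_rot: [3.116, -0.389, 0.001]
force: [0.0, 0.2, 0.3]
width: 1.0
```

```bash
python3 - <<'E'
from h import *
T=pose();print(T,arm.observe()['joints'],arm.observe()['width'])
im,c=snap('wrist','w24')
i0=cv2.imread('pics/w23.png')[:,:,::-1];crop(i0,220,80,340,200,5,'w23c')
E
```

```text
[[ 0.9694 -0.2456  0.0002  0.4611]
 [-0.2456 -0.9694 -0.0014  0.232 ]
 [ 0.0005  0.0013 -1.      0.321 ]
 [ 0.      0.      0.      1.    ]] [-1.3046  0.525   1.054   1.9937 -0.5632  0.9507 -1.782 ] 0.9997534175736125
```

View pics/w24.png

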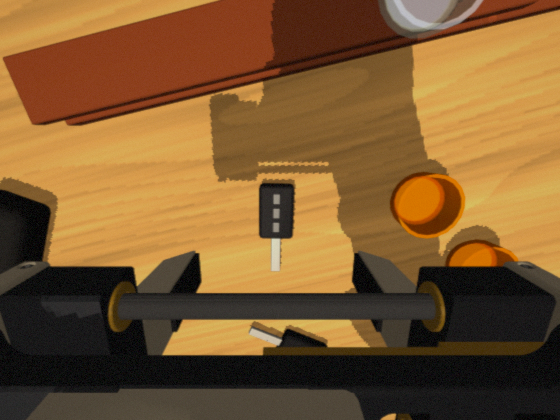

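View pics/w23c.png

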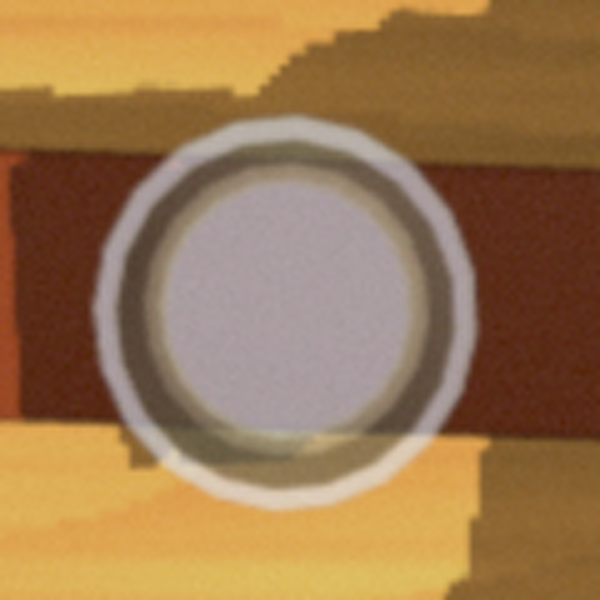

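```bash
python3 - <<'E'
from h import *
T=np.array([[1,.0017,.0004,.5344],[.0017,-1,.0026,.0953],[.0004,-.0026,-1,.3628],[0,0,0,1.]]);c=cam('wrist',T)
a=np.array
f=lambda L,z:pt(c,a(L)/5+[220,80],z)
print('rim',f([(287,118),(287,508),(95,312),(477,312),(287,313)],.096))
print('floor',f([(287,307)],.066)); print('ledge',f([(287,160),(287,430)],.06).mean(0),f([(287,160),(287,430)],.06))
# key
T=pose();c=cam('wrist',T)
k=pt(c,[(261.,184),(293,184),(294,238),(260,238)],.016);print('key',k,k.mean(0))
v=(k[0]+k[1]-k[2]-k[3]);print(np.arctan2(v[1],v[0]),np.arctan2(T[1,0],T[0,0]))
print(pt(c,[(276,271)],.01))
for G in(k.mean(0),): print(rel(T,[*G[:2],.181]))
im=cv2.imread('pics/w24.png')[:,:,::-1];crop(im,230,160,320,290,5,'w24c')
E
```

```text
rim [[0.6336 0.0969 0.096 ]
 [0.5709 0.0967 0.096 ]
 [0.6035 0.1286 0.096 ]
 [0.6037 0.0654 0.096 ]
 [0.6035 0.0968 0.096 ]]
floor [[0.6032 0.0968 0.066 ]]
ledge [0.6044 0.0968 0.06  ] [[0.6291 0.0969 0.06  ]
 [0.5798 0.0967 0.06  ]]
key [[0.4921 0.2408 0.016 ]
 [0.4842 0.2099 0.016 ]
 [0.4279 0.2221 0.016 ]
 [0.4367 0.2569 0.016 ]] [0.4602 0.2324 0.016 ]
-0.24840376151600296 -0.24938577512001397
[[0.3921 0.2509 0.01  ]]
[ -1.5195  -0.7578 140.4228]
```

View pics/w24c.png

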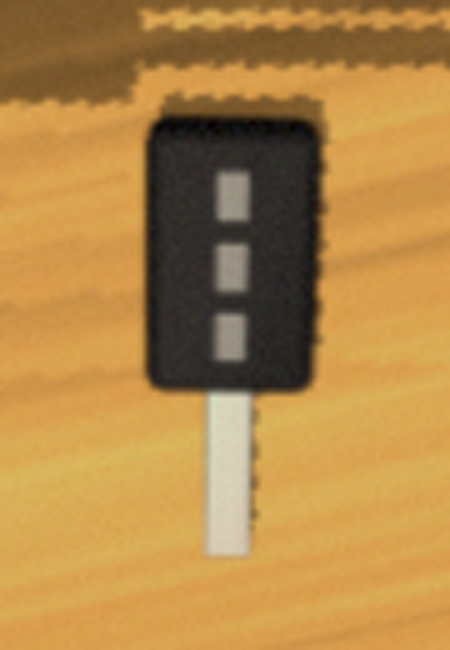

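move_arm:
  steps:
    - [-1.5, -0.5, 40, 0]
    - [-1.5, -0.5, 80, 0]
    - [-1.5, -0.5, 115, 0]
    - [-1.5, -0.5, 133, 0]
    - [-1.5, -0.5, 139.5, 0]
    - [-1.5, -0.5, 139.5, 0]
    - [-1.5, -0.5, 139.5, 0]
  grip: 75

```text
clock: 30.42
position: [0.4597, 0.2334, 0.1827]
ee_rot: [-3.116, 0.389, -0.002]
force: [0.5, 0.2, 1.0]
width: 0.816
```

```bash
python3 - <<'E'
from h import *
s=arm.observe();print(s['position'],s['force'],s['joints'])
E
```

```text
[0.4597 0.2334 0.1827] [0.543  0.2033 0.9799] [-1.1255  0.7036  0.803   2.0965 -0.8224  0.6887 -1.5833]
```

move_arm:
  steps:
    - [0, 0, 0, 0]
    - [0, 0, 0, 0]
    - [0, 0, 0, 0]
    - [0, 0, 0, 0]
    - [0, 0, 0, 0]
    - [0, 0, 0, 0]
    - [0, 0, 0, 0]
    - [0, 0, 0, 0]
  grip: 25
  grip_force: 25

```text
clock: 31.42
position: [0.4592, 0.2332, 0.1818]
ee_rot: [-3.117, 0.389, 0.0]
force: [-0.9, 1.3, 1.2]
width: 0.387
```

move_arm:
  steps:
    - [0, 0, -20, 0]
    - [0, 0, -60, 0]
    - [0, 0, -100, 0]
    - [0, 0, -135, 0]
    - [0, 0, -135, 0]

```text
clock: 32.05
position: [0.4599, 0.2334, 0.3187]
ee_rot: [-3.115, 0.388, -0.005]
force: [-0.2, 0.5, -0.9]
width: 0.389
```

```bash
python3 - <<'E'
from h import *
T=pose();print(T,arm.observe()['joints'],arm.observe()['width'])
im,c=snap('wrist','w25')
print(rel(T,[.6098,.265,.32]))
E
```

```text
[[ 0.9694 -0.2455  0.0032  0.4599]
 [-0.2455 -0.9694  0.0024  0.2334]
 [ 0.0025 -0.0032 -1.      0.3187]
 [ 0.      0.      0.      1.    ]] [-1.3057  0.5252  1.0503  1.9991 -0.5699  0.9413 -1.7799] 0.38923645131668033
[137.5291 -67.4585  -0.781 ]
```

View pics/w25.png

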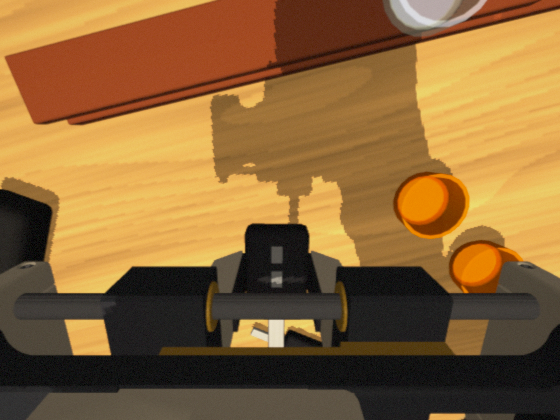

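move_arm:
  steps:
    - [11, -7, -10, -0.15]
    - [22, -14, -10, -0.3]
    - [33, -21, -10, -0.45]
    - [44, -28, -10, -0.6]
    - [55, -35, -10, -0.75]
    - [66, -42, -10, -0.9]
    - [77, -49, -10, -1.05]
    - [88, -56, -10, -1.2]
    - [99, -63, -10, -1.35]
    - [110, -70, -10, -1.5]
    - [121, -77, -10, -1.65]
    - [134, -82, -10, -1.79]
    - [134, -82, -10, -1.79]
    - [134, -82, -10, -1.79]

```text
clock: 33.85
position: [0.6086, 0.2796, 0.3255]
ee_rot: [-2.256, -2.184, 0.003]
force: [-0.4, -0.3, -1.1]
width: 0.391
```

```bash
python3 - <<'E'
from h import *
T=pose();print(T,np.arctan2(T[1,0],T[0,0]),arm.observe()['joints'],arm.observe()['width'])
im,c=snap('wrist','w26')
E
```

```text
[[ 0.0323  0.9995 -0.0021  0.6086]
 [ 0.9995 -0.0323 -0.0004  0.2796]
 [-0.0005 -0.0021 -1.      0.3255]
 [ 0.      0.      0.      1.    ]] 1.538459549501078 [-0.8134  0.6064  0.4839  1.5737 -0.3127  1.0415 -0.2757] 0.39133475569683945
```

View pics/w26.png

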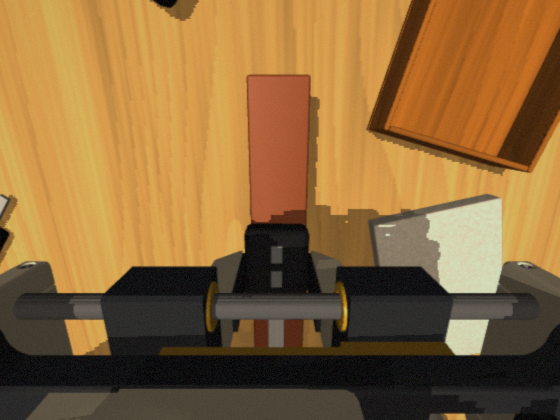

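```bash
python3 - <<'E'
from h import *
T=pose();c=cam('wrist',T);hsv=cv2.cvtColor(cv2.imread('pics/w26.png'),cv2.COLOR_BGR2HSV)
for r in (85,110,140,170,200,215):
    h=hsv[r,200:360,0].astype(int);u=np.where(h<12)[0]+200
    u=u[(u>235)&(u<318)]
    p=pt(c,[(u.min()-.5,r),(u.max()+.5,r)],.06);print(r,u.min(),u.max(),rel(T,p[0])[:2],rel(T,p[1])[:2],rel(T,p.mean(0)),p.mean(0))
print(rel(T,pt(c,[(277,228)],T[2,3]-.1657)[0]), rel(T,pt(c,[(276.,345)],T[2,3]-.17)[0]))
E
```

```text
85 247 309 [113.579  -22.3041] [113.5833  26.8262] [113.5812   2.261  265.8363] [0.614  0.3931 0.06  ]
110 248 309 [ 95.2694 -22.0572] [95.2759 27.4512] [ 95.2727   2.697  265.842 ] [0.6138 0.3748 0.06  ]
140 249 308 [ 72.1059 -21.9091] [72.1152 27.4199] [ 72.1106   2.7554 265.85  ] [0.6131 0.3516 0.06  ]
170 250 306 [ 47.5299 -21.7521] [47.5419 26.5395] [ 47.5359   2.3937 265.8591] [0.612  0.3271 0.06  ]
200 251 305 [ 21.408  -21.5852] [21.423  26.4775] [ 21.4155   2.4461 265.8682] [0.6112 0.301  0.06  ]
215 251 304 [  7.7209 -21.9417] [ 7.7374 26.0011] [  7.7291   2.0297 265.8736] [0.6104 0.2873 0.06  ]
[ 30.5343   1.1968 165.6876] [-48.9499   0.6616 170.0163]
```

move_arm:
  steps:
    - [0, 1.6, 30, 0]
    - [0, 1.6, 55, 0]
    - [0, 1.6, 72, 0]
    - [0, 1.6, 80, 0]
    - [0, 1.6, 82, 0]
    - [0, 1.6, 82, 0]
    - [0, 1.6, 82, 0]

```text
clock: 34.78
position: [0.6111, 0.2798, 0.2455]
ee_rot: [2.253, 2.189, 0.002]
force: [0.9, -0.6, -0.0]
width: 0.388
```

```bash
python3 - <<'E'
from h import *
T=pose();print(T,arm.observe()['force'])
im,c=snap('wrist','w27');crop(im,200,0,360,360,2,'w27c')
E
```

```text
[[ 0.0292  0.9996  0.0011  0.6111]
 [ 0.9996 -0.0292  0.0007  0.2798]
 [ 0.0007  0.0011 -1.      0.2455]
 [ 0.      0.      0.      1.    ]] [ 0.9292 -0.5585 -0.0413]
```

View pics/w27c.png

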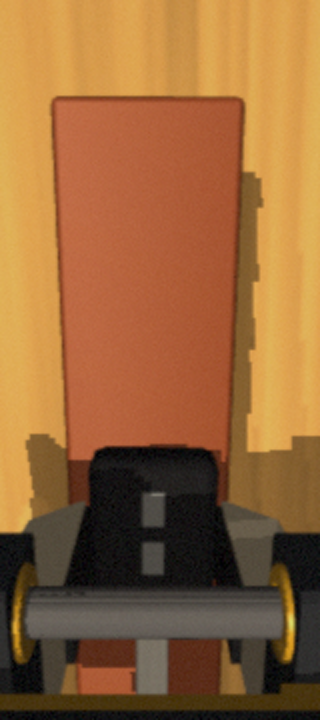

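move_arm:
  steps:
    - [0, -1.3, 1, 0]
    - [0, -1.3, 2, 0]
    - [0, -1.3, 3, 0]
    - [0, -1.3, 3, 0]
    - [0, -1.3, 3, 0]

```text
clock: 35.45
position: [0.6095, 0.2798, 0.2418]
ee_rot: [-2.253, -2.189, -0.0]
force: [-1.4, -0.1, 2.0]
width: 0.391
```

```bash
python3 - <<'E'
from h import *
T=pose();print(T,arm.observe()['force'])
E
```

```text
[[ 0.029   0.9996  0.      0.6095]
 [ 0.9996 -0.029   0.0001  0.2798]
 [ 0.0001  0.     -1.      0.2418]
 [ 0.      0.      0.      1.    ]] [-1.4443 -0.0854  1.9803]
```

Contact is made, so I release, rise and check.

move_arm:
  steps:
    - [0, 0, 0, 0]
    - [0, 0, 0, 0]
    - [0, 0, 0, 0]
    - [0, 0, 0, 0]
    - [0, 0, 0, 0]
    - [0, 0, 0, 0]
    - [0, 0, -20, 0]
    - [0, 0, -50, 0]
    - [0, 0, -90, 0]
    - [-60, 0, -130, 0]
    - [-120, 0, -130, 0]
    - [-120, 0, -130, 0]
  grip: 75

```text
clock: 36.95
position: [0.6065, 0.1533, 0.3749]
ee_rot: [2.26, 2.177, 0.003]
force: [-0.0, 0.4, -0.5]
width: 0.821
```

```bash
python3 - <<'E'
from h import *
T=pose();print(T,arm.observe()['joints'],arm.observe()['width'])
im,c=snap('wrist','w28');snap('scene','s28');snap('top','t28')
print(proj(c,[[.609,.26,.06]]))
E
```

```text
[[ 0.0374  0.9993  0.0035  0.6065]
 [ 0.9993 -0.0374 -0.0011  0.1533]
 [-0.001   0.0036 -1.      0.3749]
 [ 0.      0.      0.      1.    ]] [-0.685   0.4897  0.5236  1.6425 -0.268   1.0786 -0.1229] 0.8214477915890376
[[272.4748  99.8548]]
```

View pics/w28.png

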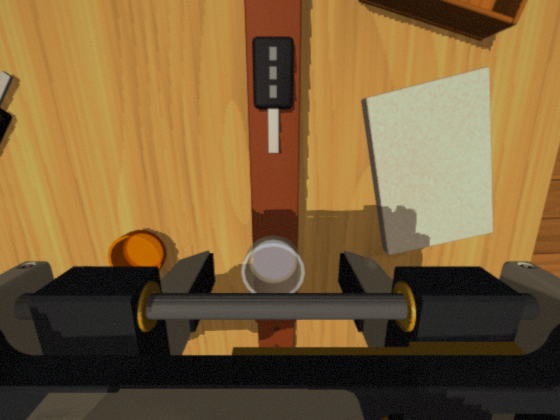

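View pics/s28.png

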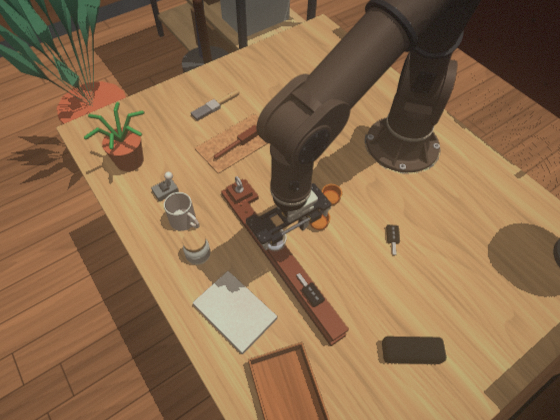

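move_arm:
  steps:
    - [-10, -40, -30, 0]
    - [-20, -90, -40, 0]
    - [-30, -140, -40, 0]
    - [-30, -190, -40, 0]
    - [-30, -200, -40, 0]
    - [-30, -200, -40, 0]

```text
clock: 37.85
position: [0.4053, 0.137, 0.4122]
ee_rot: [-2.25, -2.192, -0.002]
force: [1.2, -0.1, -0.2]
width: 0.82
```

```bash
python3 - <<'E'
from h import *
T=pose();print(T,arm.observe()['joints'],arm.observe()['clock'])
im,c=snap('top','t29');crop(im,140,160,440,310,2.6,'t29c')
im,c=snap('scene','s29');crop(im,180,90,380,240,4,'s29c')
E
```

```text
[[ 0.0262  0.9997  0.001   0.4053]
 [ 0.9997 -0.0262  0.0011  0.137 ]
 [ 0.0011  0.001  -1.      0.4122]
 [ 0.      0.      0.      1.    ]] [-0.9376  0.0903  0.5366  2.0437 -0.0549  1.0195 -0.4002] 37.85
```

View pics/t29c.png

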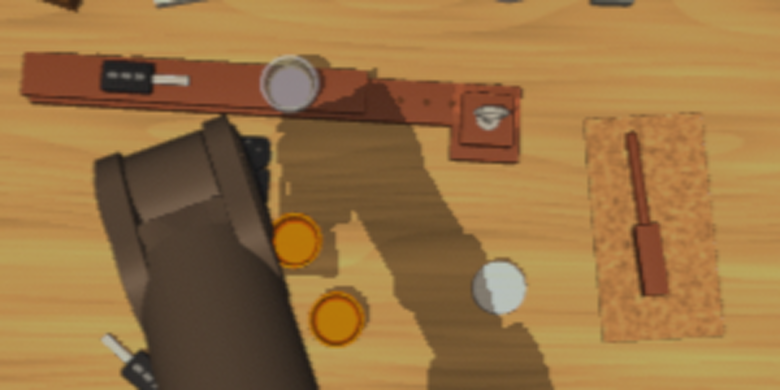

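View pics/s29c.png

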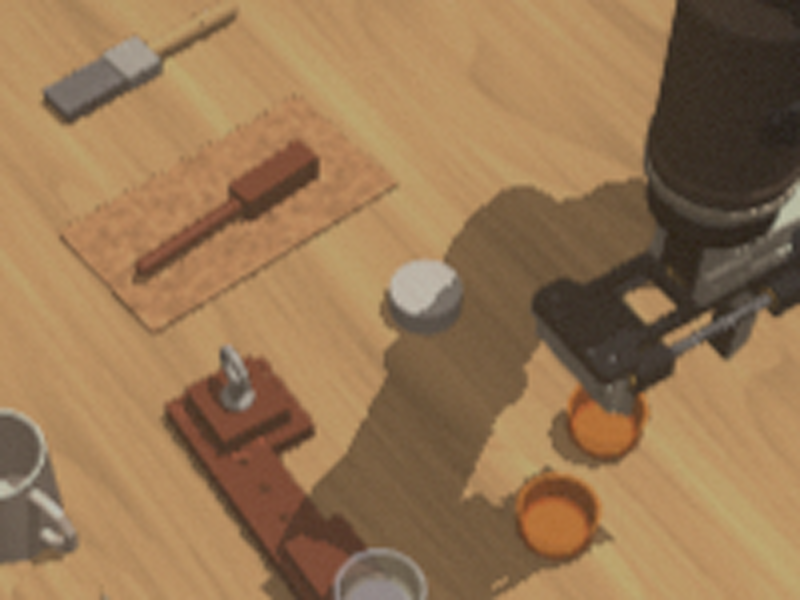

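```bash
python3 -c "
from cell import arm
print(arm.sign_off())"
```

```text
the job is handed in; nothing more can be done
None
```

I locked the eye with the peg, laid the peg back on its mat, and set the glass bowl and then the far key on the ledge. The job was handed in at about 38 s. Only the key and bowl were there to place; I saw no scraper or opener.

**Eye:** I turned it clockwise with the dowel until the resisting torque rose from about 0.1 to 0.46 N m, which I took as the hard stop. An overhead look afterwards showed the loop lined up with the block and ledge edges, within the roughly 0.01–0.02 rad I can measure. An earlier slanted view read about 0.04 rad off, in a direction the stop rules out. I put that down to perspective.

**Peg:** It turned slightly in the grip at the stop, but came out without dragging the loop. The last pictures show it lying flat on the cork mat, close to where it started.

**Ledge:**
- **Bowl:** it stands upright about 1 mm off the ledge's centre line.
- **Key:** it lies flat along the ledge and centred to within about 1 mm.

In the last pictures the tin, brush, mug and orange bowls look unmoved, and the candle, book, case and second key looked so in the scene picture just before. No force reading came near the limits.

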